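# Change the bolts in a left-hand hold-down fixture

## Robot

A 6-joint arm with a two-finger parallel gripper is mounted at the origin on a cart in front of the work surface, level with it; the furniture and walls round the work are solid. World frame = base frame: x ahead of the robot, y to its left, z up, the work surface at z = 0. Lengths are in mm, angles in degrees, forces in N, time in s.
With the tool pointing down it reaches from about 350 to 850 mm from the base axis. Payload 8.1 kg.
Tool frame: the origin (TCP) lies midway between the tips of the shut fingers; the grasp point (between the pads) lies 19 mm behind it; z points along the fingers, y is the line along which they close (so a half turn about z gives the same grasp; the last joint's range is limited). The gripper opens to 85 mm and grips with 20 to 120 N. Pads are 22 mm wide; open, the fingers measure 114 mm over their backs; the gripper's body (76 mm by 85 mm) begins 54 mm behind the grasp point. The pads swing forward as they close: fully open they stand 13 mm farther back than shut.
Start: joints at [63.518, 7.471, 85.268, -0, 87.261, -4.893], TCP at [220.747, 557.921, 231.292] pointing down, gripper open.
Joint ranges: [-169.43, 169.43], [-51.17, 129.36], [1.28, 143.12], [-76.62, 256.62], [0, 156.53], [-152.29, 152.29]. Speed limits (degrees/s): [136.94, 136.94, 159.86, 180, 180, 180].

## Interface

Orientations are given as [roll, pitch, yaw] about the fixed x, y, z axes, in that order (R = Rz(yaw) Ry(pitch) Rx(roll)).
In Python, from bench import sense, snapshot, camera_params, hand_in, masks_of, pinpoint gives the robot as it stands.
- The arm moves only by the tool step_arm, never from a script. Its argument "targets" is a list of rows, each an object with "angular": the turn, a rotation vector about the tool's x, y, z scaled (see below), a list of three; "dp": the shift along the tool's x, y, z scaled (see below), a list of three; "fingers": the closure, from 0 (fully open) to 1 (shut). A call has exactly 8 rows; each row is the pose to reach, as a shift and turn from the pose commanded when the call began, along the tool's axes at that moment, turning the shorter way round; what a row does not reach only later rows make up. The controller multiplies each number of a shift by 0.2 m and each number of a turn by 180 degrees. A row lasts 1/8 s, in which the tool goes at most 62.5 mm and 10.7 degrees, less where a joint would pass 70% of its speed; a pose out of reach is approached as far as the arm can. A call with a number of a shift or a turn outside -1 to 1 is refused whole. A call with a gripper value outside its range is refused whole. The fingers move at their own pace and stop on an object; "newtons" is the grip in N (left out, the last holds). Time passes only in rows, so rows that repeat a pose let the fingers close, or fill a call up. It gives the time, the measured TCP pose, the force, the opening and the grip force at its end, in the units of the state.
- sense(): the state, without advancing time (a new reading comes with each control period).
- snapshot(name): name is "scene" or "top"; returns the picture (420x560x3 uint8, blue, green, red); there is no depth.
- camera_params(name): a dict with "vfov" (degrees; the focal length in pixels is half the picture's height over the tangent of half this angle, whatever the lens; pixels are square), "cx", "cy" (the principal point, pixels), "D" ([k1, k2, p1, p2, k3] as OpenCV has them; the pictures are not rectified), "R" (3x3) and "t" (3): a world point X has camera coordinates R X + t. Camera axes: x right, y down, z forward; pixel columns grow to the right and rows downward; lengths in mm; the calibration is good to about 2 mm. A picture is of the moment at which its call begins. camera_params takes no time and is no camera call.
- hand_in(): hands the job in; it is judged then, once.
Trained networks look in the newest picture that a camera, given by its name, has taken for a name from the list of things; names that differ only in an ending like _2 or _b are one class to them, and where a whole thing is asked for, a point or a joint stands for the part that bears it (a point fixed in the world has none). Each returns a list of dicts, best first, with "conf" (0 to 1); they miss things now and then, are a little off and sometimes report something else, mostly with a low value. They report only what shows in the picture. A call takes as long as a camera call. They do not tell look-alikes from the thing itself.
- masks_of(camera, label): "pixels" (420x560 bool, what is visible of it) and "at" ([column, row] in pixels, amid what is visible of it).
- pinpoint(camera, label): "at" ([column, row] in pixels: a listed point, or the origin of a listed thing).
The state is a dict: "time": time; "joint_pos": joint angles; "qd": joint speeds; "joint_efforts": joint torques, N m; "tool_pos": TCP position; "tcp_rot": TCP orientation; "ft_force": force on the tool from outside, world axes, zero at the start; "wrist_torque": the same for the moment, N m; "finger_gap": finger opening in mm; "grip_force": force on a finger pad.
Only numpy, scipy, OpenCV 4.12 (cv2) and the standard library are available. Lean on these libraries where they do the work, as an engineer would, in place of code of your own. Each camera call takes 0.05 s, during which the arm holds its last target. There are 200 camera calls.

## Task

The clamp nut of the hold-down fixture has a left-hand thread: unscrew it by turning it clockwise, at least one full turn, before you take any finished bolt out, then take all the finished bolts out of the fixture and lay them in the flat tray. Find the one big hexagon bolt in the crate, leaving the other parts in the crate, lay it in any slot of the fixture, head outward and pushed fully home, and screw the nut back (anticlockwise) until the bar presses firmly on it.

Things in the scene. Friction and masses are not known exactly. Their poses are not given: they have to be found in the camera images.
- fixture: grey hold-down fixture: steel plate 142 x 190 x 14 mm fixed to the bench. Origin under the plate on the stud's axis, z up. The plate spans x -112 to +30 mm; the -x side, roughly toward the robot, is the loading side. Three slots side by side along y, 60 mm apart: bolts lie on the plate, heads outward (-x), shank ends under the pressure bar
- pressure_bar: dark steel bar, 178 mm along the fixture's y, 12 mm thick, fixture x -40 to +16 mm, bearing on the shank ends of all bolts. It rises and sinks with the nut and does not turn. Origin on its underside, on the stud's axis
- clamp_nut (a joint): turn of the clamp nut, rad, LEFT-HAND thread, 8 mm a turn: clockwise seen from above makes the value grow and lifts the bar; anticlockwise presses the bar down. Near 0 the bar touches bolts of this size (starts there); range -4.5 to 9. Friction 0.1 N m; it stays where left. The contact is springy: turn on to about -1 to clamp a bolt firmly
- nut_grip (a point): middle of the nut's steel cross bar (60 mm long, 14 mm thick, 18 mm high), on the stud's axis above the pressure bar. x axis along the cross bar, y across it (grip across y), z up. Its height follows the nut; at 0 it is 67 mm above the bench. Hub below: 34 mm wide
- slot_1 (a point): left slot (seen from the robot): where a bolt's point lies when the bolt is fully home, 71 mm in front of the stud's axis, 29 mm above the bench (15 above the plate). Axes as the fixture's: a bolt's y axis points along this x axis. The slot is 26 mm wide between 14 mm high ribs at fixture x -45 to -17 mm and ends at a stop at x -18 mm that the shank's end meets
- slot_2 (a point): the same for the middle slot
- slot_3 (a point): the same for the right slot
- tray_mid (a point): flat aluminium tray, 160 x 160 mm, with a lip 10 mm high, fixed, empty at the start; the point is the middle of its floor, 3 mm above the bench; axes along its sides
- crate_mid (a point): low dark steel crate of mixed parts, 172 (x) x 260 (y) mm outside, walls 4 mm thick and 28 mm high, fixed; the point is the middle of its floor, 4 mm above the bench
- new_bolt (a point): the new bolt, the only large bolt in the crate: big zinc bolt, 87 mm long: shank 21 mm thick, 72 mm long; hexagon head 36 mm across, 15 mm thick; 0.31 kg. The point lies on the shank's axis, 18 mm from the head's underface, 53 mm from the shank's end, 15 mm above what the bolt lies on; y axis along the shank, from head to free end; z up at the start
- new_bolt_body: the same new bolt: origin under its middle; see new_bolt
- small_bolt (a point): a smaller bolt in the crate, not wanted: 71 mm long, shank 16 mm, head 28 mm; point at its middle, 12 mm up
- ring (a point): bearing ring in the crate, not wanted: 56 mm across, 22 mm high; point at its centre
- big_nut (a point): hexagon nut in the crate, not wanted: 36 x 42 x 19 mm; point at its centre
- done_1 (a point): finished bolt that starts clamped in the left slot (may be absent): big zinc bolt, 87 mm long: shank 21 mm thick, 72 mm long; hexagon head 36 mm across, 15 mm thick; 0.31 kg. The point lies on the shank's axis, 18 mm from the head's underface, 53 mm from the shank's end, 15 mm above what the bolt lies on; y axis along the shank, from head to free end; z up at the start
- done_bolt_1: the same finished bolt: origin under its middle; see done_1
- done_2 (a point): finished bolt that starts clamped in the middle slot (may be absent): big zinc bolt, 87 mm long: shank 21 mm thick, 72 mm long; hexagon head 36 mm across, 15 mm thick; 0.31 kg. The point lies on the shank's axis, 18 mm from the head's underface, 53 mm from the shank's end, 15 mm above what the bolt lies on; y axis along the shank, from head to free end; z up at the start
- done_bolt_2: the same finished bolt: origin under its middle; see done_2
- done_3 (a point): finished bolt that starts clamped in the right slot (may be absent): big zinc bolt, 87 mm long: shank 21 mm thick, 72 mm long; hexagon head 36 mm across, 15 mm thick; 0.31 kg. The point lies on the shank's axis, 18 mm from the head's underface, 53 mm from the shank's end, 15 mm above what the bolt lies on; y axis along the shank, from head to free end; z up at the start
- done_bolt_3: the same finished bolt: origin under its middle; see done_3
Mind the look-alikes: they are no part of the job. Leave any pink or red look-alike of the done_bolt_3 alone.

How it is judged (in metres and radians):
On the way, in this order (a step that is already met when the one before it is completed fails the run):
1. the clamp nut is unscrewed clockwise by about a full turn, the finished bolts still in the fixture (value of joint clamp_nut above 5.8 rad and distance of each of done_1, done_2, done_3 from where it was at the start of the episode below 0.02 m), for 0.2 s.
2. all finished bolts lie in the flat tray (x of done_1 in the frame of tray_mid between -0.075 and 0.075 m and y of done_1 in the frame of tray_mid between -0.075 and 0.075 m and z of done_1 in the frame of tray_mid between -0.032 and 0.032 m and x of done_2 in the frame of tray_mid between -0.075 and 0.075 m and y of done_2 in the frame of tray_mid between -0.075 and 0.075 m and z of done_2 in the frame of tray_mid between -0.032 and 0.032 m and x of done_3 in the frame of tray_mid between -0.075 and 0.075 m and y of done_3 in the frame of tray_mid between -0.075 and 0.075 m and z of done_3 in the frame of tray_mid between -0.032 and 0.032 m and linear speed of each of done_bolt_1, done_bolt_2, done_bolt_3 below 0.03 m/s), for 0.2 s.
At the end, for the whole second after the job is handed in: every finished bolt lies at rest with its site inside the flat tray; the new bolt lies in one of the slots, head outward, within 8 mm of fully home and 7 mm of the slot's middle; the bar presses on it with more than 3 N and the nut stands below 1.5 rad; the other parts are still in the crate (all of step 2 and x of small_bolt in the frame of crate_mid between -0.086 and 0.086 m and y of small_bolt in the frame of crate_mid between -0.13 and 0.13 m and z of small_bolt in the frame of crate_mid between -0.04 and 0.04 m and x of ring in the frame of crate_mid between -0.086 and 0.086 m and y of ring in the frame of crate_mid between -0.13 and 0.13 m and z of ring in the frame of crate_mid between -0.04 and 0.04 m and x of big_nut in the frame of crate_mid between -0.086 and 0.086 m and y of big_nut in the frame of crate_mid between -0.13 and 0.13 m and z of big_nut in the frame of crate_mid between -0.04 and 0.04 m and ((x of new_bolt in the frame of slot_1 between -0.008 and 0.008 m and y of new_bolt in the frame of slot_1 between -0.007 and 0.007 m and z of new_bolt in the frame of slot_1 between -0.006 and 0.006 m) or (x of new_bolt in the frame of slot_2 between -0.008 and 0.008 m and y of new_bolt in the frame of slot_2 between -0.007 and 0.007 m and z of new_bolt in the frame of slot_2 between -0.006 and 0.006 m) or (x of new_bolt in the frame of slot_3 between -0.008 and 0.008 m and y of new_bolt in the frame of slot_3 between -0.007 and 0.007 m and z of new_bolt in the frame of slot_3 between -0.006 and 0.006 m)) and angle between the y axis of new_bolt and the x axis of slot_1, either way round below 0.25 rad and contact force between pressure_bar and new_bolt_body above 3 N and value of joint clamp_nut below 1.5 rad and linear speed of new_bolt_body below 0.03 m/s); the robot touches nothing.
Of done_bolt_1, done_bolt_2, done_bolt_3 only 1 to 3 are there at a start; the rules pass over those that are not, and their reading is None.
At some moment in a run one of new_bolt_body, small_bolt_body may be knocked a few centimetres aside while the robot is not near it.
Once in a run the grip may slacken for a moment while it holds something.
It also fails if it takes over 210 s, if anything falls off the work surface, if the arm or the gripper's body presses on something with over 40 N, if the wrist force passes 120 N, or if a joint passes its speed limit or range.

## Working session

There is one attempt and no reset: what is moved stays moved. The work goes in short steps, Python scripts to look and compute and a tool call to move; the robot and the scene stay as the last step left them, time stands still between calls to the robot, and variables do not carry over. Pictures are saved under pics/ and viewed, at most 14 in all, crops included, and the job is handed in when it is done.

Besides the shell and the picture viewer there is one more tool, called as a command line: name --argument value ..., lists and objects as JSON in quotes. step_arm: Moves the arm, as the interface text tells. Its arguments: {"type":"object","properties":{"targets":{"type":"array","items":{"type":"object","properties":{"angular":{"type":"array","items":{"type":"number","minimum":-1,"maximum":1}},"dp":{"type":"array","items":{"type":"number","minimum":-1,"maximum":1}},"fingers":{"type":"number"}}}},"newtons":{"type":"number"}},"required":["targets"]}

```bash
ls; mkdir -p pics
cat > h.py <<'E'
import numpy as np, cv2
from bench import sense, snapshot, camera_params, hand_in, masks_of, pinpoint
from scipy.spatial.transform import Rotation as Ro
def K(c):
    p=camera_params(c); f=210/np.tan(np.radians(p['vfov']/2))
    return np.array([[f,0,p['cx']],[0,f,p['cy']],[0,0,1]]),np.array(p['D'],float),np.array(p['R']),np.array(p['t'])
def ray(c,uv):
    k,D,R,t=K(c); n=cv2.undistortPoints(np.array([[uv]],float),k,D)[0,0]
    return -R.T@t, R.T@np.array([n[0],n[1],1])
def at_z(c,uv,z):
    o,d=ray(c,uv); return o+d*(z-o[2])/d[2]
def proj(c,X):
    k,D,R,t=K(c); return cv2.projectPoints(np.array([X],float),cv2.Rodrigues(R)[0],t,k,D)[0][0,0]
def tri(u1,u2,c1='top',c2='scene'):
    o1,d1=ray(c1,u1);o2,d2=ray(c2,u2)
    s=np.linalg.lstsq(np.c_[d1,-d2],o2-o1,rcond=None)[0]
    a=o1+s[0]*d1;b=o2+s[1]*d2
    return (a+b)/2,np.linalg.norm(a-b)
E
python3 - <<'E'
from h import *
for c in('top','scene'):
    cv2.imwrite(f'pics/{c}0.png',snapshot(c)); k,D,R,t=K(c); print(c,(-R.T@t).round(),R[2].round(2),k[0,0].round())
for n,z in [('slot_1',29),('slot_2',29),('slot_3',29),('nut_grip',67),('tray_mid',3),('crate_mid',4),('new_bolt',19),('small_bolt',16),('ring',15),('big_nut',14),('done_1',29),('done_2',29),('done_3',29)]:
    for c in('top','scene'):
        print(n,c,[(np.round(d['at']).tolist(),round(d['conf'],2),at_z(c,d['at'],z).round(0).tolist()[:2]) for d in pinpoint(c,n)[:4]])
s=sense();print(s)
E
```

```text
pics
top [ 339.  -87. 1048.] [ 0.2   0.02 -0.98] 464.0
scene [ -17. -384.  801.] [ 0.57  0.31 -0.76] 470.0
slot_1 top [([248.0, 187.0], 0.86, [595.0, 19.0]), ([298.0, 193.0], 0.58, [595.0, -95.0]), ([271.0, 191.0], 0.56, [593.0, -34.0])]
slot_1 scene [([284.0, 194.0], 0.84, [599.0, -43.0]), ([258.0, 189.0], 0.66, [585.0, 18.0]), ([310.0, 205.0], 0.58, [595.0, -108.0])]
slot_2 top [([248.0, 187.0], 0.86, [595.0, 19.0]), ([298.0, 193.0], 0.58, [595.0, -95.0]), ([271.0, 191.0], 0.56, [593.0, -34.0])]
slot_2 scene [([284.0, 194.0], 0.84, [599.0, -43.0]), ([258.0, 189.0], 0.66, [585.0, 18.0]), ([310.0, 205.0], 0.58, [595.0, -108.0])]
slot_3 top [([248.0, 187.0], 0.86, [595.0, 19.0]), ([298.0, 193.0], 0.58, [595.0, -95.0]), ([271.0, 191.0], 0.56, [593.0, -34.0])]
slot_3 scene [([284.0, 194.0], 0.84, [599.0, -43.0]), ([258.0, 189.0], 0.66, [585.0, 18.0]), ([310.0, 205.0], 0.58, [595.0, -108.0])]
nut_grip top [([277.0, 154.0], 0.67, [669.0, -39.0])]
nut_grip scene [([296.0, 160.0], 0.73, [672.0, -34.0])]
tray_mid top [([208.0, 253.0], 0.68, [438.0, 90.0])]
tray_mid scene [([194.0, 228.0], 0.
[... 1763 characters left out ...]
, 141.0])]
{'time': 1.4, 'joint_pos': array([ 6.35185296e+01,  7.47208771e+00,  8.52667808e+01,  4.11501900e-04,
        8.72623088e+01, -4.89202665e+00]), 'qd': array([-0.03527898, -0.03190258, -0.01722955, -0.0222234 ,  0.01606321,
       -0.05024331]), 'joint_efforts': array([-5.00833175e-04, -5.69302404e+01, -5.00857687e+01, -2.77867539e-04,
        1.19157441e-03,  3.73532646e-05]), 'tool_pos': array([220.74069401, 557.92380469, 231.29238707]), 'tcp_rot': array([-1.79998862e+02, -5.09935083e-04,  1.58410537e+02]), 'ft_force': array([-0.28829417,  0.85460141,  0.87075806]), 'wrist_torque': array([-0.01429093, -0.02317075,  0.04031258]), 'grip_force': 0.0, 'finger_gap': 85.34228040191178}
```

View pics/top0.png

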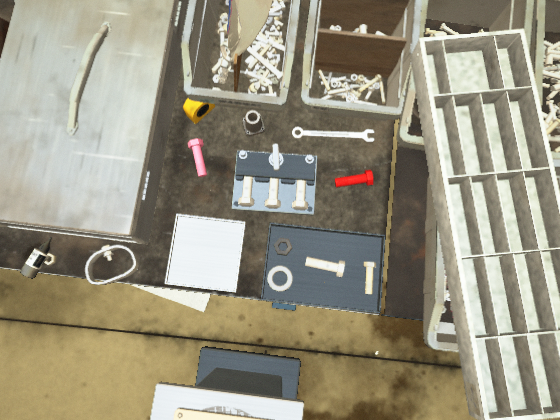

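View pics/scene0.png

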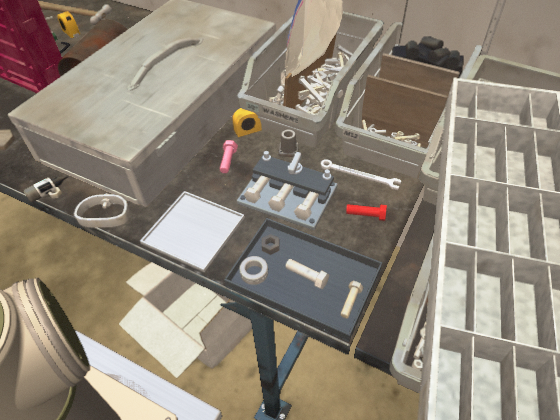

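Run:
```python
import cv2
a=cv2.imread('pics/top0.png')[115:315,165:405]
cv2.imwrite('pics/crop0.png',cv2.resize(a,(720,600),interpolation=cv2.INTER_CUBIC))
```

```text
(no output)
```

View pics/crop0.png

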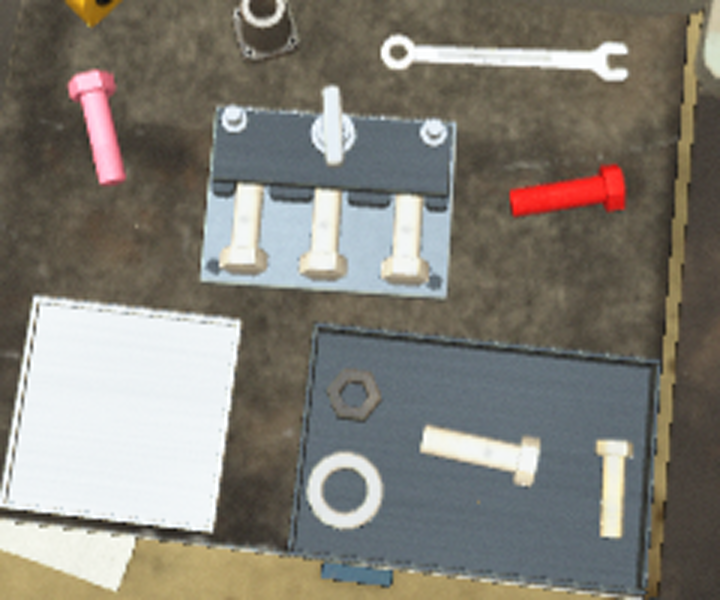

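Top view shows three finished bolts in the fixture, heads at (247,202), (273,204) and (300,204), with the nut's cross bar at (276,157).

Big-bolt candidates:
- Crate bolt at (326,265): large, with a wide head. This is the new bolt, and the crop confirms it.
- Crate bolt at (369,277): visibly thinner, so it is the small bolt.
- Pink (198,157) and red (354,180): look-alikes, leave alone.
- The three in the slots: finished bolts.

The tray is the white square at (205,253).

```bash
cat >> h.py <<'E'
def mask(c,l,near=None):
    m=masks_of(c,l)
    if near is not None: m=sorted(m,key=lambda d:np.hypot(*(np.array(d['at'])-near)))
    return m
def wpts(c,px,z):
    ys,xs=np.nonzero(px); k,D,R,t=K(c)
    n=cv2.undistortPoints(np.c_[xs,ys].astype(float)[:,None],k,D)[:,0]
    d=np.c_[n,np.ones(len(n))]@R; o=-R.T@t
    return (o+d*((z-o[2])/d[:,2])[:,None])[:,:2]
def axis(P):
    c=P.mean(0); w,v=np.linalg.eigh(np.cov((P-c).T)); return c,np.degrees(np.arctan2(v[1,1],v[0,1]))%180,np.sqrt(w)
E
python3 - <<'E'
from h import *
for c in('top','scene'):
    for l,z in(('fixture',14),('tray_mid',10),('crate_mid',28),('pressure_bar',51),('clamp_nut',76),('new_bolt_body',19)):
        for m in mask(c,l)[:2]:
            P=wpts(c,m['pixels'],z)
            print(c,l,round(m['conf'],2),np.round(m['at']).tolist(),len(P),[np.round(x,1) for x in axis(P)],[np.round(x,1).tolist() if not np.isscalar(x) else round(x,1) for x in cv2.minAreaRect(P.astype(np.float32))])
cr=np.array([(217,106),(456,122),(446,298),(201,283)])/3+[165,115]
Q=np.array([at_z('top',p,14) for p in cr]);print(Q.round(1))
print('nut tri',tri([276.7,153.7],[296,160]))
# crossbar ends on crop
for p in((331,88),(333,162)): print(at_z('top',np.array(p)/3+[165,115],76).round(1))
E
```

```text
top tray_mid 0.56 [204.0, 254.0] 5157 [array([437.8,  95.1]), np.float64(127.5), array([46.2, 46.8])] [[438.8, 95.1], [162.6, 164.7], 89.6]
top crate_mid 0.89 [326.0, 270.0] 7918 [array([ 436.9, -171.9]), np.float64(91.0), array([51.9, 73.6])] [[437.5, -168.5], [171.7, 259.9], 0.8]
top crate_mid 0.33 [275.0, 161.0] 243 [array([672.9, -34.1]), np.float64(9.8), array([ 7.1, 16.2])] [[674.0, -33.9], [62.6, 29.9], 7.0]
top pressure_bar 0.93 [277.0, 164.0] 2091 [array([647. , -36.2]), np.float64(91.9), array([18.9, 49.6])] [[657.4, -35.5], [84.4, 179.4], 2.3]
top clamp_nut 0.78 [277.0, 158.0] 253 [array([656.6, -36.8]), np.float64(9.6), array([ 6.9, 15.6])] [[658.3, -36.4], [59.6, 28.5], 7.0]
top clamp_nut 0.52 [326.0, 264.0] 429 [array([ 436.2, -170.3]), np.float64(84.7), array([ 7. , 24.5])] [[433.1, -167.1], [32.5, 81.9], 0.1]
top new_bolt_body 0.89 [326.0, 264.0] 388 [array([ 442., -174.]), np.float64(84.8), array([ 6.7, 25.4])] [[439.6, -171.1], [84.9, 31.7], 89.9]
scene fixture 0.59 [295.0, 187.0] 3761 [array([632.7, -40.7]), np.float64(65.7), array([50.6, 59. ])] [[645.2, -33.1], [
[... 406 characters left out ...]
 [[431.8, -171.4], [186.8, 263.2], 1.3]
scene pressure_bar 0.82 [293.0, 175.0] 1716 [array([645.2, -41.9]), np.float64(91.7), array([21.5, 49.5])] [[662.3, -40.0], [103.8, 180.3], 2.2]
scene clamp_nut 0.52 [296.0, 167.0] 232 [array([649.2, -44.5]), np.float64(17.4), array([ 7.4, 19.1])] [[653.9, -41.2], [69.7, 30.8], 27.4]
scene new_bolt_body 0.74 [309.0, 274.0] 569 [array([ 442.7, -176.9]), np.float64(85.5), array([ 8.5, 26.4])] [[445.6, -173.8], [92.4, 36.5], 81.7]
[[ 683.7   57.3   14. ]
 [ 693.4 -128.9   14. ]
 [ 553.7 -136.2   14. ]
 [ 542.7   49.6   14. ]]
nut tri (array([667.1207417 , -37.58851689,  71.78150592]), np.float64(0.8188861993077803))
[687.1 -32.5  76. ]
[631.1 -40.9  76. ]
```

```bash
cat >> h.py <<'E'
def plan(W,start=None):
    "W: list of (x,y,z,yaw) tool-down waypoints; prints dp/ang per call"
    if start is None:
        s=sense(); p=np.array(s['tool_pos']); R=Ro.from_euler('xyz',s['tcp_rot'],degrees=True)
    else: p=np.array(start[:3],float); R=Ro.from_euler('xyz',[180,0,start[3]],degrees=True)
    for w in W:
        q=np.array(w[:3],float); Q=Ro.from_euler('xyz',[180,0,w[3]],degrees=True)
        print(w,'dp',(R.inv().apply(q-p)/200).round(3).tolist(),'ang',((R.inv()*Q).as_rotvec()/np.pi).round(4).tolist())
        p,R=q,Q
E
python3 - <<'E'
from h import *
plan([(360,420,290,180),(420,250,290,188),(500,80,280,188),(660,-37,160,188),(660,-37,90,188)])
E
```

```text
(360, 420, 290, 180) dp [-0.901, -0.385, -0.293] ang [0.0, 0.0, -0.1199]
(420, 250, 290, 188) dp [-0.3, -0.85, -0.0] ang [0.0, 0.0, -0.0444]
(500, 80, 280, 188) dp [-0.278, -0.897, 0.05] ang [0.0, 0.0, 0.0]
(660, -37, 160, 188) dp [-0.711, -0.691, 0.6] ang [0.0, 0.0, 0.0]
(660, -37, 90, 188) dp [-0.0, -0.0, 0.35] ang [0.0, 0.0, 0.0]
```

step_arm --targets '[{"dp":[-0.3,-0.13,-0.29],"angular":[0,0,-0.05],"fingers":0.4},{"dp":[-0.9,-0.385,-0.293],"angular":[0,0,-0.12],"fingers":0.4},{"dp":[-0.9,-0.385,-0.293],"angular":[0,0,-0.12],"fingers":0.4},{"dp":[-0.9,-0.385,-0.293],"angular":[0,0,-0.12],"fingers":0.4},{"dp":[-0.9,-0.385,-0.293],"angular":[0,0,-0.12],"fingers":0.4},{"dp":[-0.9,-0.385,-0.293],"angular":[0,0,-0.12],"fingers":0.4},{"dp":[-0.9,-0.385,-0.293],"angular":[0,0,-0.12],"fingers":0.4},{"dp":[-0.9,-0.385,-0.293],"angular":[0,0,-0.12],"fingers":0.4}]' --newtons 60

```text
time: 3.0
tool_pos: [359.0, 420.7, 289.7]
tcp_rot: [-180.0, -0.0, -179.9]
ft_force: [0.5, -0.5, -0.4]
finger_gap: 51.2
grip_force: 0.0
```

step_arm --targets '[{"dp":[-0.3,-0.85,0],"angular":[0,0,-0.044],"fingers":0.4},{"dp":[-0.3,-0.85,0],"angular":[0,0,-0.044],"fingers":0.4},{"dp":[-0.3,-0.85,0],"angular":[0,0,-0.044],"fingers":0.4},{"dp":[-0.3,-0.85,0],"angular":[0,0,-0.044],"fingers":0.4},{"dp":[-0.3,-0.85,0],"angular":[0,0,-0.044],"fingers":0.4},{"dp":[-0.3,-0.85,0],"angular":[0,0,-0.044],"fingers":0.4},{"dp":[-0.3,-0.85,0],"angular":[0,0,-0.044],"fingers":0.4},{"dp":[-0.3,-0.85,0],"angular":[0,0,-0.044],"fingers":0.4}]'

```text
time: 4.0
tool_pos: [419.5, 250.8, 289.8]
tcp_rot: [-180.0, -0.0, -172.0]
ft_force: [0.1, 0.2, 0.1]
finger_gap: 51.3
grip_force: 0.0
```

step_arm --targets '[{"dp":[-0.278,-0.897,0.05],"fingers":0.4},{"dp":[-0.278,-0.897,0.05],"fingers":0.4},{"dp":[-0.278,-0.897,0.05],"fingers":0.4},{"dp":[-0.278,-0.897,0.05],"fingers":0.4},{"dp":[-0.278,-0.897,0.05],"fingers":0.4},{"dp":[-0.278,-0.897,0.05],"fingers":0.4},{"dp":[-0.278,-0.897,0.05],"fingers":0.4},{"dp":[-0.278,-0.897,0.05],"fingers":0.4}]'

```text
validation failed for argument at $.ta...
```

step_arm --targets '[{"dp":[-0.3,-0.3,0.2],"fingers":0.4},{"dp":[-0.71,-0.69,0.6],"fingers":0.4},{"dp":[-0.71,-0.69,0.6],"fingers":0.4},{"dp":[-0.71,-0.69,0.6],"fingers":0.4},{"dp":[-0.71,-0.69,0.6],"fingers":0.4},{"dp":[-0.71,-0.69,0.6],"fingers":0.4},{"dp":[-0.71,-0.69,0.6],"fingers":0.4},{"dp":[-0.71,-0.69,0.6],"fingers":0.4}]'

```text
validation failed for argument at $.ta...
```

step_arm --targets '[{"dp":[-0.278,-0.897,0.05],"angular":[0,0,0],"fingers":0.4},{"dp":[-0.278,-0.897,0.05],"angular":[0,0,0],"fingers":0.4},{"dp":[-0.278,-0.897,0.05],"angular":[0,0,0],"fingers":0.4},{"dp":[-0.278,-0.897,0.05],"angular":[0,0,0],"fingers":0.4},{"dp":[-0.278,-0.897,0.05],"angular":[0,0,0],"fingers":0.4},{"dp":[-0.278,-0.897,0.05],"angular":[0,0,0],"fingers":0.4},{"dp":[-0.278,-0.897,0.05],"angular":[0,0,0],"fingers":0.4},{"dp":[-0.278,-0.897,0.05],"angular":[0,0,0],"fingers":0.4}]'

```text
time: 5.0
tool_pos: [499.5, 80.9, 280.1]
tcp_rot: [-180.0, 0.0, -172.0]
ft_force: [0.8, 0.3, 0.5]
finger_gap: 51.0
grip_force: 0.0
```

step_arm --targets '[{"dp":[-0.3,-0.3,0.2],"angular":[0,0,0],"fingers":0.4},{"dp":[-0.71,-0.69,0.6],"angular":[0,0,0],"fingers":0.4},{"dp":[-0.71,-0.69,0.6],"angular":[0,0,0],"fingers":0.4},{"dp":[-0.71,-0.69,0.6],"angular":[0,0,0],"fingers":0.4},{"dp":[-0.71,-0.69,0.6],"angular":[0,0,0],"fingers":0.4},{"dp":[-0.71,-0.69,0.6],"angular":[0,0,0],"fingers":0.4},{"dp":[-0.71,-0.69,0.6],"angular":[0,0,0],"fingers":0.4},{"dp":[-0.71,-0.69,0.6],"angular":[0,0,0],"fingers":0.4}]'

```text
time: 6.0
tool_pos: [659.7, -36.3, 161.8]
tcp_rot: [-180.0, 0.1, -172.0]
ft_force: [0.3, -0.1, 0.5]
finger_gap: 51.3
grip_force: 0.0
```

Run:
```python
from h import *
a=snapshot('scene');b=snapshot('top')
f=lambda i,x,y:cv2.resize(i[y:y+130,x:x+130],(400,400),interpolation=cv2.INTER_CUBIC)
cv2.imwrite('pics/n1.png',np.hstack([f(a,230,90),f(b,210,90)]))
s=sense();print(s['tool_pos'],s['tcp_rot'],s['joint_pos'][5],proj('top',s['tool_pos']),proj('scene',s['tool_pos']))
plan([(660,-37,62,188)])
```

```text
[659.50621856 -36.52791303 161.13594592] [-1.79973619e+02  9.54730733e-02 -1.72031321e+02] -105.58475761662642 [275.17186256 142.9397091 ] [294.05137805 130.76714553]
(660, -37, 62, 188) dp [-0.001, -0.002, 0.496] ang [-0.0001, 0.0005, -0.0002]
```

View pics/n1.png

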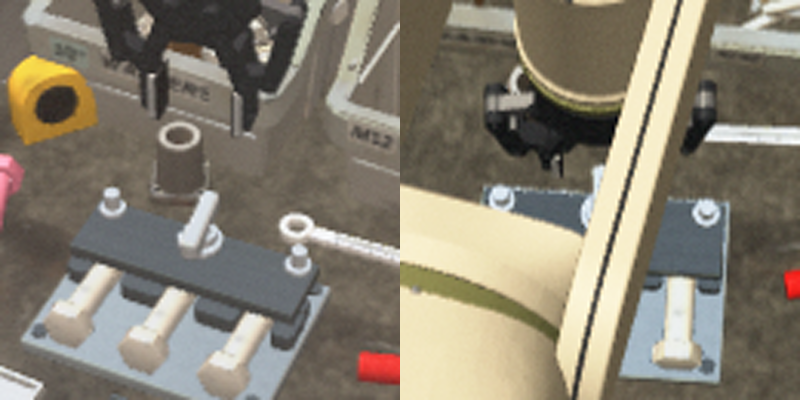

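The scene view shows the fingers straddling the cross bar at about (295,165). I'll descend, grip it and turn clockwise.

step_arm --targets '[{"dp":[0,0,0.2],"angular":[0,0,0],"fingers":0.5},{"dp":[0,0,0.35],"angular":[0,0,0],"fingers":0.5},{"dp":[0,0,0.45],"angular":[0,0,0],"fingers":0.5},{"dp":[0,0,0.5],"angular":[0,0,0],"fingers":0.5},{"dp":[0,0,0.5],"angular":[0,0,0],"fingers":1},{"dp":[0,0,0.5],"angular":[0,0,0],"fingers":1},{"dp":[0,0,0.5],"angular":[0,0,0],"fingers":1},{"dp":[0,0,0.5],"angular":[0,0,0],"fingers":1}]'

```text
time: 7.1
tool_pos: [660.0, -36.1, 62.0]
tcp_rot: [180.0, 0.1, -172.0]
ft_force: [-4.8, 4.1, 4.4]
finger_gap: 12.2
grip_force: 74.6
```

Run:
```python
from h import *
s=sense();print(s)
```

```text
{'time': 7.1, 'joint_pos': array([-7.61198542e+00,  2.40811658e+01,  8.37652563e+01,  6.72764252e-02,
        7.20810119e+01, -1.05590918e+02]), 'qd': array([ 0.01275339,  0.0695328 , -0.0540816 , -0.13200129, -0.03374327,
        0.08740313]), 'joint_efforts': array([-2.48261578e+00, -6.64924765e+01, -4.71610093e+01, -1.12369582e+00,
       -1.64522074e+00,  6.62247813e-02]), 'tool_pos': array([659.98821922, -36.13536635,  62.0426089 ]), 'tcp_rot': array([ 1.79957817e+02,  8.70965259e-02, -1.72041758e+02]), 'ft_force': array([-4.78587564,  4.09237732,  4.38912353]), 'wrist_torque': array([0.65792529, 0.66127429, 0.06486447]), 'grip_force': 74.56644874764606, 'finger_gap': 12.191174540746479}
```

step_arm --targets '[{"dp":[0,0,-0.001],"angular":[0,0,0.055],"fingers":1},{"dp":[0,0,-0.002],"angular":[0,0,0.11],"fingers":1},{"dp":[0,0,-0.003],"angular":[0,0,0.165],"fingers":1},{"dp":[0,0,-0.004],"angular":[0,0,0.22],"fingers":1},{"dp":[0,0,-0.005],"angular":[0,0,0.275],"fingers":1},{"dp":[0,0,-0.007],"angular":[0,0,0.33],"fingers":1},{"dp":[0,0,-0.008],"angular":[0,0,0.385],"fingers":1},{"dp":[0,0,-0.009],"angular":[0,0,0.44],"fingers":1}]' --newtons 80

```text
time: 8.1
tool_pos: [660.8, -34.8, 63.9]
tcp_rot: [179.8, -0.1, 108.5]
ft_force: [0.2, 9.7, 1.0]
finger_gap: 11.4
grip_force: 91.5
```

step_arm --targets '[{"dp":[0,0,-0.001],"angular":[0,0,0.055],"fingers":1},{"dp":[0,0,-0.002],"angular":[0,0,0.11],"fingers":1},{"dp":[0,0,-0.003],"angular":[0,0,0.165],"fingers":1},{"dp":[0,0,-0.004],"angular":[0,0,0.22],"fingers":1},{"dp":[0,0,-0.005],"angular":[0,0,0.275],"fingers":1},{"dp":[0,0,-0.007],"angular":[0,0,0.33],"fingers":1},{"dp":[0,0,-0.008],"angular":[0,0,0.385],"fingers":1},{"dp":[0,0,-0.009],"angular":[0,0,0.44],"fingers":1}]'

```text
time: 9.1
tool_pos: [662.3, -35.3, 65.7]
tcp_rot: [179.9, -0.4, 29.3]
ft_force: [10.3, 6.5, -5.8]
finger_gap: 11.4
grip_force: 90.0
```

step_arm --targets '[{"dp":[0,0,-0.001],"angular":[0,0,0.055],"fingers":1},{"dp":[0,0,-0.002],"angular":[0,0,0.11],"fingers":1},{"dp":[0,0,-0.003],"angular":[0,0,0.165],"fingers":1},{"dp":[0,0,-0.004],"angular":[0,0,0.22],"fingers":1},{"dp":[0,0,-0.005],"angular":[0,0,0.275],"fingers":1},{"dp":[0,0,-0.007],"angular":[0,0,0.33],"fingers":1},{"dp":[0,0,-0.008],"angular":[0,0,0.385],"fingers":1},{"dp":[0,0,-0.009],"angular":[0,0,0.44],"fingers":1}]'

```text
time: 10.1
tool_pos: [662.0, -36.9, 67.4]
tcp_rot: [-179.7, -0.2, -50.0]
ft_force: [7.4, 1.6, -4.8]
finger_gap: 11.7
grip_force: 90.3
```

step_arm --targets '[{"dp":[0,0,0],"angular":[0,0,0],"fingers":0.5},{"dp":[0,0,0],"angular":[0,0,0],"fingers":0.5},{"dp":[0,0,0],"angular":[0,0,0],"fingers":0.5},{"dp":[0,0,-0.1],"angular":[0,0,0],"fingers":0.5},{"dp":[0,0,-0.18],"angular":[0,0,0],"fingers":0.5},{"dp":[0,0,-0.18],"angular":[0,0,-0.06],"fingers":0.5},{"dp":[0,0,-0.18],"angular":[0,0,-0.12],"fingers":0.5},{"dp":[0,0,-0.18],"angular":[0,0,-0.16],"fingers":0.5}]'

```text
time: 11.1
tool_pos: [660.1, -37.1, 103.4]
tcp_rot: [-180.0, -0.1, -20.6]
ft_force: [-0.5, -1.1, 0.3]
finger_gap: 42.7
grip_force: 0.0
```

step_arm --targets '[{"dp":[0,0,0],"angular":[0,0,-0.1],"fingers":0.5},{"dp":[0,0,0],"angular":[0,0,-0.2],"fingers":0.5},{"dp":[0,0,0],"angular":[0,0,-0.3],"fingers":0.5},{"dp":[0,0,0],"angular":[0,0,-0.42],"fingers":0.5},{"dp":[0,0,0],"angular":[0,0,-0.42],"fingers":0.5},{"dp":[0,0,0],"angular":[0,0,-0.42],"fingers":0.5},{"dp":[0,0,0],"angular":[0,0,-0.42],"fingers":0.5},{"dp":[0,0,0],"angular":[0,0,-0.42],"fingers":0.5}]'

```text
time: 12.1
tool_pos: [660.1, -37.1, 103.0]
tcp_rot: [179.9, -0.1, 54.7]
ft_force: [0.0, 0.9, -0.1]
finger_gap: 42.7
grip_force: 0.0
```

step_arm --targets '[{"dp":[0,0,0],"angular":[0,0,-0.1],"fingers":0.5},{"dp":[0,0,0],"angular":[0,0,-0.2],"fingers":0.5},{"dp":[0,0,0],"angular":[0,0,-0.3],"fingers":0.5},{"dp":[0,0,0],"angular":[0,0,-0.42],"fingers":0.5},{"dp":[0,0,0],"angular":[0,0,-0.42],"fingers":0.5},{"dp":[0,0,0],"angular":[0,0,-0.42],"fingers":0.5},{"dp":[0,0,0],"angular":[0,0,-0.42],"fingers":0.5},{"dp":[0,0,0],"angular":[0,0,-0.42],"fingers":0.5}]'

```text
time: 13.1
tool_pos: [659.7, -37.1, 102.2]
tcp_rot: [180.0, 0.0, 130.1]
ft_force: [-1.2, -0.7, 0.4]
finger_gap: 42.8
grip_force: 0.0
```

step_arm --targets '[{"dp":[0,0.007,0.05],"angular":[0,0,0],"fingers":0.5},{"dp":[0,0.007,0.12],"angular":[0,0,0],"fingers":0.5},{"dp":[0,0.007,0.18],"angular":[0,0,0],"fingers":0.5},{"dp":[0,0.007,0.18],"angular":[0,0,0],"fingers":0.5},{"dp":[0,0.007,0.18],"angular":[0,0,0],"fingers":1},{"dp":[0,0.007,0.18],"angular":[0,0,0],"fingers":1},{"dp":[0,0.007,0.18],"angular":[0,0,0],"fingers":1},{"dp":[0,0.007,0.18],"angular":[0,0,0],"fingers":1}]'

```text
time: 14.1
tool_pos: [661.4, -36.0, 67.3]
tcp_rot: [179.9, 0.1, 130.3]
ft_force: [-2.3, 0.5, 5.7]
finger_gap: 11.8
grip_force: 93.7
```

step_arm --targets '[{"dp":[0,0,-0.001],"angular":[0,0,0.055],"fingers":1},{"dp":[0,0,-0.002],"angular":[0,0,0.11],"fingers":1},{"dp":[0,0,-0.003],"angular":[0,0,0.165],"fingers":1},{"dp":[0,0,-0.004],"angular":[0,0,0.22],"fingers":1},{"dp":[0,0,-0.005],"angular":[0,0,0.275],"fingers":1},{"dp":[0,0,-0.007],"angular":[0,0,0.33],"fingers":1},{"dp":[0,0,-0.008],"angular":[0,0,0.385],"fingers":1},{"dp":[0,0,-0.009],"angular":[0,0,0.44],"fingers":1}]'

```text
time: 15.1
tool_pos: [661.1, -36.0, 69.1]
tcp_rot: [179.9, -0.1, 50.8]
ft_force: [-3.9, 1.7, 7.0]
finger_gap: 11.7
grip_force: 93.9
```

step_arm --targets '[{"dp":[0,0,-0.001],"angular":[0,0,0.055],"fingers":1},{"dp":[0,0,-0.002],"angular":[0,0,0.11],"fingers":1},{"dp":[0,0,-0.003],"angular":[0,0,0.165],"fingers":1},{"dp":[0,0,-0.004],"angular":[0,0,0.22],"fingers":1},{"dp":[0,0,-0.005],"angular":[0,0,0.275],"fingers":1},{"dp":[0,0,-0.007],"angular":[0,0,0.33],"fingers":1},{"dp":[0,0,-0.008],"angular":[0,0,0.385],"fingers":1},{"dp":[0,0,-0.009],"angular":[0,0,0.44],"fingers":1}]'

```text
time: 16.1
tool_pos: [661.1, -35.8, 70.9]
tcp_rot: [-179.9, -0.1, -28.4]
ft_force: [-3.6, 1.0, 7.9]
finger_gap: 11.8
grip_force: 93.9
```

step_arm --targets '[{"dp":[0,0,-0.001],"angular":[0,0,0.05],"fingers":1},{"dp":[0,0,-0.002],"angular":[0,0,0.1],"fingers":1},{"dp":[0,0,-0.003],"angular":[0,0,0.14],"fingers":1},{"dp":[0,0,-0.003],"angular":[0,0,0.14],"fingers":1},{"dp":[0,0,-0.003],"angular":[0,0,0.14],"fingers":1},{"dp":[0,0,-0.003],"angular":[0,0,0.14],"fingers":0.5},{"dp":[0,0,-0.003],"angular":[0,0,0.14],"fingers":0.5},{"dp":[0,0,-0.003],"angular":[0,0,0.14],"fingers":0.5}]'

```text
time: 17.1
tool_pos: [660.3, -36.2, 69.3]
tcp_rot: [180.0, 0.0, -53.3]
ft_force: [-0.1, 0.0, -0.2]
finger_gap: 43.2
grip_force: 0.0
```

Run:
```python
from h import *
s=sense();print(s['tool_pos'],s['tcp_rot'],s['joint_pos'],s['time'])
p=s['tool_pos'];y=s['tcp_rot'][2]
plan([(p[0],p[1],150,y),(520,0,170,182.6)])
```

```text
[660.30605415 -36.196895    69.33254831] [ 1.79988187e+02  2.61298036e-03 -5.32748023e+01] [-7.57467706e+00  2.37493539e+01  8.33744086e+01 -6.67561200e-03
  7.28865167e+01  1.35702090e+02] 17.1
(np.float64(660.3060541496952), np.float64(-36.196894998926), 150, np.float64(-53.27480229933892)) dp [-0.0, 0.0, -0.403] ang [0.0001, 0.0, 0.0]
(520, 0, 170, 182.6) dp [-0.565, 0.454, -0.1] ang [0.0, -0.0, 0.6896]
```

Run:
```python
from h import *
plan([(660.5,-36.3,180,2.6),(540,40,250,2.6),(440,110,250,2.6)])
```

```text
(660.5, -36.3, 180, 2.6) dp [0.001, -0.0, -0.553] ang [0.0001, 0.0, -0.3104]
(540, 40, 250, 2.6) dp [-0.585, -0.408, -0.35] ang [0.0, 0.0, 0.0]
(440, 110, 250, 2.6) dp [-0.484, -0.372, -0.0] ang [0.0, 0.0, 0.0]
```

step_arm --targets '[{"dp":[0,0,-0.2],"angular":[0,0,0],"fingers":0.5},{"dp":[0,0,-0.4],"angular":[0,0,0],"fingers":0.5},{"dp":[0,0,-0.55],"angular":[0,0,-0.06],"fingers":0.5},{"dp":[0,0,-0.55],"angular":[0,0,-0.12],"fingers":0.5},{"dp":[0,0,-0.55],"angular":[0,0,-0.18],"fingers":0.5},{"dp":[0,0,-0.55],"angular":[0,0,-0.31],"fingers":0.5},{"dp":[0,0,-0.55],"angular":[0,0,-0.31],"fingers":0.5},{"dp":[0,0,-0.55],"angular":[0,0,-0.31],"fingers":0.5}]'

```text
time: 18.1
tool_pos: [660.3, -36.2, 179.3]
tcp_rot: [180.0, 0.0, 2.6]
ft_force: [0.0, 1.2, 0.3]
finger_gap: 42.4
grip_force: 0.0
```

step_arm --targets '[{"dp":[-0.25,-0.17,-0.2],"angular":[0,0,0],"fingers":0.5},{"dp":[-0.5,-0.34,-0.35],"angular":[0,0,0],"fingers":0.5},{"dp":[-0.75,-0.55,-0.35],"angular":[0,0,0],"fingers":0.5},{"dp":[-0.98,-0.78,-0.35],"angular":[0,0,0],"fingers":0.5},{"dp":[-0.98,-0.78,-0.35],"angular":[0,0,0],"fingers":0.5},{"dp":[-0.98,-0.78,-0.35],"angular":[0,0,0],"fingers":0.5},{"dp":[-0.98,-0.78,-0.35],"angular":[0,0,0],"fingers":0.5},{"dp":[-0.98,-0.78,-0.35],"angular":[0,0,0],"fingers":0.5}]'

```text
time: 19.1
tool_pos: [458.5, 110.2, 249.2]
tcp_rot: [180.0, 0.0, 2.4]
ft_force: [-0.5, -0.6, -0.8]
finger_gap: 42.7
grip_force: 0.0
```

Run:
```python
from h import *
im={c:snapshot(c) for c in('scene','top')}
F=np.array([661,-36]);a=np.radians(2.6);Rf=np.array([[np.cos(a),-np.sin(a)],[np.sin(a),np.cos(a)]])
print(sense()['tool_pos'],sense()['tcp_rot'])
for c in im:
    for m in mask(c,'done_1'):
        P=wpts(c,m['pixels'],29); ce,an,sd=axis(P)
        print(c,round(m['conf'],2),np.round(m['at']),len(P),'fix',((ce-F)@Rf).round(1),an.round(1))
    for m in pinpoint(c,'done_1'): print(c,'pt',round(m['conf'],2),np.round(m['at']),((at_z(c,m['at'],29)[:2]-F)@Rf).round(1))
    # draw model: slot axes & plate
    for x0,y0,z,x1,y1 in [(-104,60,29,-18,60),(-104,0,29,-18,0),(-104,-60,29,-18,-60),(-112,-95,14,-112,95),(-112,95,14,30,95),(30,95,14,30,-95),(30,-95,14,-112,-95)]:
        q=[proj(c,[*(F+Rf@[x,y]),z]) for x,y in((x0,y0),(x1,y1))]
        S=4;cv2.line(im[c],*[tuple(int(round(v*16)) for v in p) for p in q],(0,0,255),1,cv2.LINE_AA,4)
f=lambda i,x,y:cv2.resize(i[y:y+130,x:x+130],(400,400),interpolation=cv2.INTER_CUBIC)
cv2.imwrite('pics/n2.png',np.hstack([f(im['scene'],225,120),f(im['top'],215,110)]))
```

```text
[458.21474393 110.40481596 249.14264118] [1.79989651e+02 4.39363947e-02 2.43965378e+00]
scene 0.82 [228. 154.] 343 fix [ -3.4 173.7] 22.9
scene 0.78 [282. 199.] 338 fix [-74.6  -0.2] 2.1
scene 0.78 [303. 208.] 377 fix [-74.3 -61.4] 3.2
scene 0.77 [366. 208.] 319 fix [ -34.1 -186.4] 108.5
scene 0.68 [256. 186.] 296 fix [-71.7  59.6] 2.2
scene 0.63 [295. 162.] 295 fix [42.4 17.2] 135.8
scene pt 0.95 [307. 206.] [-75.4 -64.6]
scene pt 0.89 [370. 209.] [ -27.9 -191.4]
scene pt 0.68 [227. 155.] [ -3.9 175.5]
scene pt 0.63 [278. 195.] [-71.8   8.3]
scene pt 0.61 [259. 186.] [-63.7  59.3]
top 0.78 [301. 196.] 338 fix [-74.3 -60.9] 1.8
top 0.72 [327. 264.] 443 fix [-225.8 -127.4] 85.0
top 0.71 [198. 159.] 373 fix [  0.9 179.2] 21.9
top 0.65 [250. 193.] 348 fix [-76.5  60.4] 1.7
top 0.65 [355. 180.] 387 fix [ -26.1 -184.9] 107.0
top 0.55 [272. 196.] 340 fix [-75.4  -0. ] 4.2
top pt 0.9 [196. 154.] [  6. 184.]
top pt 0.76 [359. 178.] [ -24.  -191.1]
top pt 0.72 [302. 192.] [-66.2 -63.8]
top pt 0.65 [272. 194.] [-74.7   2.4]
top pt 0.57 [250. 191.] [-71.5  53.8]
```

View pics/n2.png

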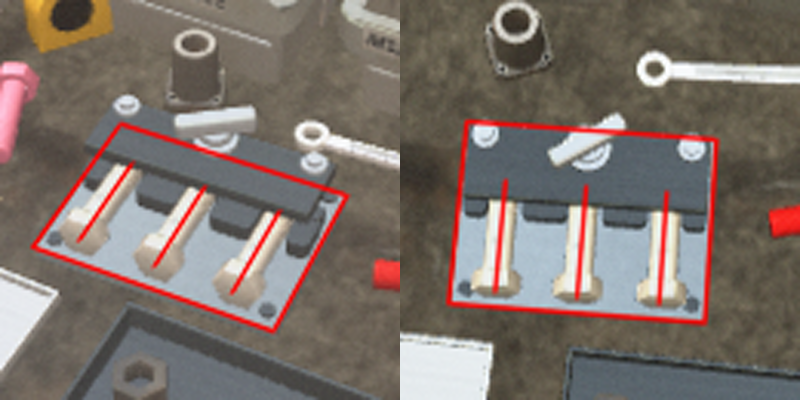

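Run:
```python
from h import *
print(sense()['tool_pos'],sense()['tcp_rot'])
plan([(585.4,20.6,110,2.6),(585.4,20.6,18,2.6),(585.4,20.6,21,2.6),(545.4,18.8,21,2.6),(545.4,18.8,120,2.6),(424,138.5,100,0),(424,138.5,9,0)])
```

```text
[457.86845854 110.85309414 249.32972187] [1.79998966e+02 2.09291182e-02 2.49708266e+00]
(585.4, 20.6, 110, 2.6) dp [0.618, 0.479, 0.696] ang [0.0, 0.0001, -0.0006]
(585.4, 20.6, 18, 2.6) dp [0.0, -0.0, 0.46] ang [0.0, 0.0, 0.0]
(585.4, 20.6, 21, 2.6) dp [-0.0, 0.0, -0.015] ang [0.0, 0.0, 0.0]
(545.4, 18.8, 21, 2.6) dp [-0.2, -0.0, -0.0] ang [0.0, 0.0, 0.0]
(545.4, 18.8, 120, 2.6) dp [-0.0, 0.0, -0.495] ang [0.0, 0.0, 0.0]
(424, 138.5, 100, 0) dp [-0.579, -0.625, 0.1] ang [0.0, -0.0, 0.0144]
(424, 138.5, 9, 0) dp [0.0, -0.0, 0.455] ang [0.0, 0.0, 0.0]
```

step_arm --targets '[{"dp":[0.3,0.24,0.2],"angular":[0,0,0],"fingers":0.5},{"dp":[0.618,0.479,0.4],"angular":[0,0,0],"fingers":0.5},{"dp":[0.618,0.479,0.696],"angular":[0,0,0],"fingers":0.5},{"dp":[0.618,0.479,0.696],"angular":[0,0,0],"fingers":0.5},{"dp":[0.618,0.479,0.696],"angular":[0,0,0],"fingers":0.5},{"dp":[0.618,0.479,0.696],"angular":[0,0,0],"fingers":0.5},{"dp":[0.618,0.479,0.696],"angular":[0,0,0],"fingers":0.5},{"dp":[0.618,0.479,0.696],"angular":[0,0,0],"fingers":0.5}]'

```text
time: 20.4
tool_pos: [586.1, 21.3, 112.1]
tcp_rot: [180.0, -0.2, 2.6]
ft_force: [-0.2, 0.4, -0.2]
finger_gap: 43.0
grip_force: 0.0
```

step_arm --targets '[{"dp":[0,0,0.15],"angular":[0,0,0],"fingers":0.5},{"dp":[0,0,0.3],"angular":[0,0,0],"fingers":0.5},{"dp":[0,0,0.4],"angular":[0,0,0],"fingers":0.5},{"dp":[0,0,0.45],"angular":[0,0,0],"fingers":0.5},{"dp":[0,0,0.45],"angular":[0,0,0],"fingers":0.5},{"dp":[0,0,0.45],"angular":[0,0,0],"fingers":1},{"dp":[0,0,0.45],"angular":[0,0,0],"fingers":1},{"dp":[0,0,0.45],"angular":[0,0,0],"fingers":1}]'

```text
time: 21.4
tool_pos: [586.7, 20.7, 21.9]
tcp_rot: [180.0, -0.2, 2.5]
ft_force: [-1.1, -1.1, 6.5]
finger_gap: 18.0
grip_force: 78.4
```

step_arm --targets '[{"dp":[0,0,-0.01],"angular":[0,0,0],"fingers":1},{"dp":[-0.04,0,-0.015],"angular":[0,0,0],"fingers":1},{"dp":[-0.1,0,-0.015],"angular":[0,0,0],"fingers":1},{"dp":[-0.2,0,-0.015],"angular":[0,0,0],"fingers":1},{"dp":[-0.2,0,-0.1],"angular":[0,0,0],"fingers":1},{"dp":[-0.2,0,-0.3],"angular":[0,0,0],"fingers":1},{"dp":[-0.2,0,-0.48],"angular":[0,0,0],"fingers":1},{"dp":[-0.2,0,-0.48],"angular":[0,0,0],"fingers":1}]'

```text
time: 22.4
tool_pos: [549.1, 18.9, 121.6]
tcp_rot: [179.9, -0.5, 2.5]
ft_force: [0.8, -0.0, -2.9]
finger_gap: 17.6
grip_force: 78.4
```

Run:
```python
from h import *
im={c:snapshot(c) for c in('scene','top')}
f=lambda i,x,y:cv2.resize(i[y:y+160,x:x+160],(400,400),interpolation=cv2.INTER_CUBIC)
cv2.imwrite('pics/n3.png',np.hstack([f(im['scene'],190,80),f(im['top'],180,110)]))
plan([(424,138.5,100,0),(424,138.5,12,0)]);s=sense();print(s['tool_pos'],s['finger_gap'])
```

```text
(424, 138.5, 100, 0) dp [-0.583, -0.623, 0.083] ang [0.0, -0.0004, 0.0141]
(424, 138.5, 12, 0) dp [0.0, -0.0, 0.44] ang [0.0, 0.0, 0.0]
[545.88704795  19.08368458 116.81808008] 17.911693114492603
```

View pics/n3.png

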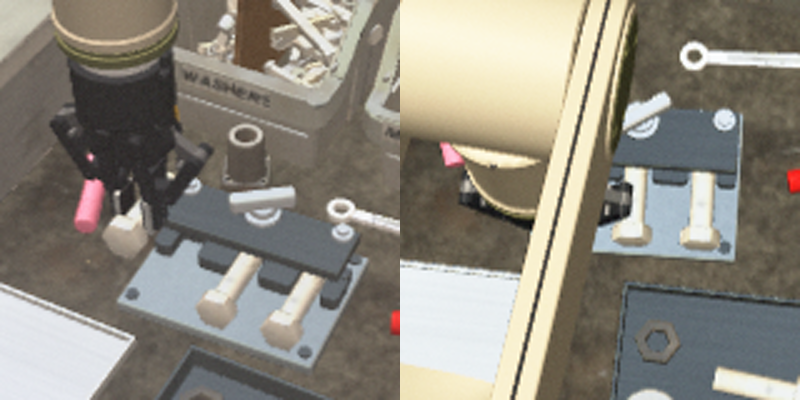

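The left bolt is held level and the other two are undisturbed. I'll lay it in the tray.

step_arm --targets '[{"dp":[-0.3,-0.3,0],"angular":[0,0,0.014],"fingers":1},{"dp":[-0.583,-0.623,0],"angular":[0,0,0.014],"fingers":1},{"dp":[-0.583,-0.623,0],"angular":[0,0,0.014],"fingers":1},{"dp":[-0.583,-0.623,0.083],"angular":[0,0,0.014],"fingers":1},{"dp":[-0.583,-0.623,0.2],"angular":[0,0,0.014],"fingers":1},{"dp":[-0.583,-0.623,0.35],"angular":[0,0,0.014],"fingers":1},{"dp":[-0.583,-0.623,0.45],"angular":[0,0,0.014],"fingers":1},{"dp":[-0.583,-0.623,0.5],"angular":[0,0,0.014],"fingers":1}]'

```text
time: 23.5
tool_pos: [421.6, 137.5, 13.5]
tcp_rot: [179.9, 0.3, -0.0]
ft_force: [-0.6, -0.3, -2.8]
finger_gap: 18.0
grip_force: 78.9
```

step_arm --targets '[{"dp":[0,0,0.01],"angular":[0,0,0],"fingers":1},{"dp":[0,0,0.015],"angular":[0,0,0],"fingers":1},{"dp":[0,0,0.015],"angular":[0,0,0],"fingers":0.66},{"dp":[0,0,0.015],"angular":[0,0,0],"fingers":0.66},{"dp":[0,0,0.015],"angular":[0,0,0],"fingers":0.66},{"dp":[0,0,-0.1],"angular":[0,0,0],"fingers":0.66},{"dp":[0,0,-0.3],"angular":[0,0,0],"fingers":0.6},{"dp":[0,0,-0.5],"angular":[0,0,0],"fingers":0.5}]'

```text
time: 24.5
tool_pos: [423.2, 138.4, 117.5]
tcp_rot: [180.0, 0.0, 0.0]
ft_force: [0.4, -0.3, 0.1]
finger_gap: 42.6
grip_force: 0.0
```

Run:
```python
from h import *
plan([(588.1,-39.3,110,2.6),(588.1,-39.3,18,2.6),(548.1,-41.1,120,2.6),(446,94.5,120,0),(446,94.5,15,0)]);s=sense();print(s['tool_pos'],s['finger_gap'])
```

```text
(588.1, -39.3, 110, 2.6) dp [0.824, 0.889, 0.037] ang [0.0, 0.0001, -0.0144]
(588.1, -39.3, 18, 2.6) dp [0.0, -0.0, 0.46] ang [0.0, 0.0, 0.0]
(548.1, -41.1, 120, 2.6) dp [-0.2, -0.0, -0.51] ang [0.0, 0.0, 0.0]
(446, 94.5, 120, 0) dp [-0.479, -0.7, -0.0] ang [0.0, -0.0, 0.0144]
(446, 94.5, 15, 0) dp [0.0, -0.0, 0.525] ang [0.0, 0.0, 0.0]
[423.19988373 138.38627889 117.46631961] 42.60419011838379
```

step_arm --targets '[{"dp":[0.2,0.22,0],"angular":[0,0,-0.014],"fingers":0.5},{"dp":[0.4,0.44,0],"angular":[0,0,-0.014],"fingers":0.5},{"dp":[0.6,0.66,0],"angular":[0,0,-0.014],"fingers":0.5},{"dp":[0.824,0.889,0.037],"angular":[0,0,-0.014],"fingers":0.5},{"dp":[0.824,0.889,0.037],"angular":[0,0,-0.014],"fingers":0.5},{"dp":[0.824,0.889,0.037],"angular":[0,0,-0.014],"fingers":0.5},{"dp":[0.824,0.889,0.037],"angular":[0,0,-0.014],"fingers":0.5},{"dp":[0.824,0.889,0.037],"angular":[0,0,-0.014],"fingers":0.5}]'

```text
time: 25.5
tool_pos: [588.1, -38.3, 109.7]
tcp_rot: [180.0, -0.1, 2.6]
ft_force: [0.4, 0.5, 0.0]
finger_gap: 42.6
grip_force: 0.0
```

step_arm --targets '[{"dp":[0,0,0.15],"angular":[0,0,0],"fingers":0.5},{"dp":[0,0,0.3],"angular":[0,0,0],"fingers":0.5},{"dp":[0,0,0.4],"angular":[0,0,0],"fingers":0.5},{"dp":[0,0,0.455],"angular":[0,0,0],"fingers":0.5},{"dp":[0,0,0.455],"angular":[0,0,0],"fingers":0.5},{"dp":[0,0,0.455],"angular":[0,0,0],"fingers":1},{"dp":[0,0,0.455],"angular":[0,0,0],"fingers":1},{"dp":[0,0,0.455],"angular":[0,0,0],"fingers":1}]'

```text
time: 26.5
tool_pos: [589.6, -39.6, 19.5]
tcp_rot: [180.0, -0.2, 2.5]
ft_force: [0.1, 0.2, 6.1]
finger_gap: 18.1
grip_force: 78.4
```

step_arm --targets '[{"dp":[0,0,-0.01],"angular":[0,0,0],"fingers":1},{"dp":[-0.04,0,-0.015],"angular":[0,0,0],"fingers":1},{"dp":[-0.1,0,-0.015],"angular":[0,0,0],"fingers":1},{"dp":[-0.2,0,-0.015],"angular":[0,0,0],"fingers":1},{"dp":[-0.2,0,-0.1],"angular":[0,0,0],"fingers":1},{"dp":[-0.2,0,-0.3],"angular":[0,0,0],"fingers":1},{"dp":[-0.2,0,-0.5],"angular":[0,0,0],"fingers":1},{"dp":[-0.2,0,-0.5],"angular":[0,0,0],"fingers":1}]'

```text
time: 27.5
tool_pos: [550.3, -41.6, 121.6]
tcp_rot: [179.9, -0.4, 2.5]
ft_force: [0.7, -0.8, -4.1]
finger_gap: 17.6
grip_force: 79.6
```

Run:
```python
from h import *
s=sense();print(s['tool_pos'],s['finger_gap'],s['grip_force'])
plan([(446,94.5,100,0),(446,94.5,12,0)])
im={c:snapshot(c) for c in('scene','top')}
f=lambda i,x,y:cv2.resize(i[y:y+160,x:x+160],(400,400),interpolation=cv2.INTER_CUBIC)
cv2.imwrite('pics/n4.png',np.hstack([f(im['scene'],150,110),f(im['top'],160,150)]))
```

```text
[550.29210033 -41.55988493 121.60725229] 17.61102825049899 79.5509397983551
(446, 94.5, 100, 0) dp [-0.492, -0.703, 0.104] ang [0.0004, -0.0021, 0.0141]
(446, 94.5, 12, 0) dp [0.0, -0.0, 0.44] ang [0.0, 0.0, 0.0]
```

View pics/n4.png

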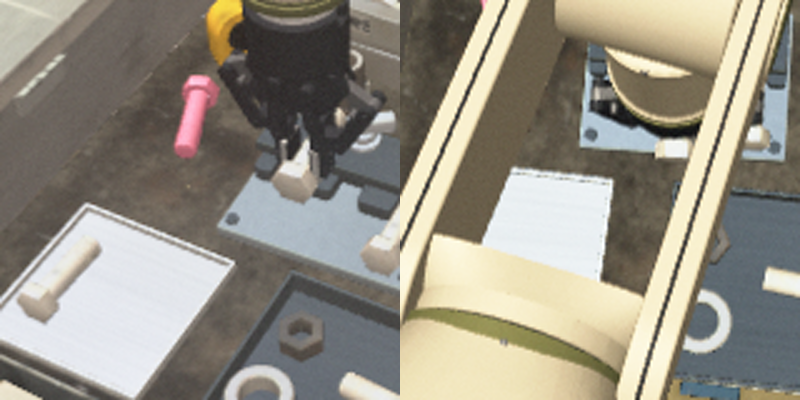

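The first bolt lies in the tray at scene pixel (176,222), and the middle bolt is held.

step_arm --targets '[{"dp":[-0.2,-0.3,0],"angular":[0,0,0.014],"fingers":1},{"dp":[-0.35,-0.5,0],"angular":[0,0,0.014],"fingers":1},{"dp":[-0.48,-0.7,0],"angular":[0,0,0.014],"fingers":1},{"dp":[-0.48,-0.7,0.083],"angular":[0,0,0.014],"fingers":1},{"dp":[-0.48,-0.7,0.2],"angular":[0,0,0.014],"fingers":1},{"dp":[-0.48,-0.7,0.35],"angular":[0,0,0.014],"fingers":1},{"dp":[-0.48,-0.7,0.45],"angular":[0,0,0.014],"fingers":1},{"dp":[-0.48,-0.7,0.52],"angular":[0,0,0.014],"fingers":1}]'

```text
time: 28.6
tool_pos: [444.1, 93.7, 10.8]
tcp_rot: [180.0, 0.3, -0.0]
ft_force: [2.0, -0.1, 23.1]
finger_gap: 17.9
grip_force: 83.7
```

step_arm --targets '[{"dp":[0,0,0.01],"angular":[0,0,0],"fingers":1},{"dp":[0,0,0.02],"angular":[0,0,0],"fingers":1},{"dp":[0,0,0.02],"angular":[0,0,0],"fingers":0.68},{"dp":[0,0,0.02],"angular":[0,0,0],"fingers":0.68},{"dp":[0,0,0.02],"angular":[0,0,0],"fingers":0.68},{"dp":[0,0,-0.1],"angular":[0,0,0],"fingers":0.68},{"dp":[0,0,-0.3],"angular":[0,0,0],"fingers":0.6},{"dp":[0,0,-0.5],"angular":[0,0,0],"fingers":0.5}]'

```text
time: 29.6
tool_pos: [446.0, 94.5, 115.0]
tcp_rot: [180.0, 0.0, 0.0]
ft_force: [0.4, -0.3, 0.1]
finger_gap: 42.8
grip_force: 0.0
```

Run:
```python
from h import *
plan([(510,0,115,2.6),(590.8,-99.2,110,2.6),(590.8,-99.2,18,2.6),(550.8,-101,120,2.6),(490,0,120,0),(424,50.5,120,0),(424,50.5,15,0)])
```

```text
(510, 0, 115, 2.6) dp [0.32, 0.473, -0.0] ang [-0.0, 0.0001, -0.0144]
(590.8, -99.2, 110, 2.6) dp [0.381, 0.514, 0.025] ang [0.0, 0.0, 0.0]
(590.8, -99.2, 18, 2.6) dp [0.0, -0.0, 0.46] ang [0.0, 0.0, 0.0]
(550.8, -101, 120, 2.6) dp [-0.2, -0.0, -0.51] ang [0.0, 0.0, 0.0]
(490, 0, 120, 0) dp [-0.281, -0.518, -0.0] ang [0.0, -0.0, 0.0144]
(424, 50.5, 120, 0) dp [-0.33, -0.252, -0.0] ang [0.0, 0.0, 0.0]
(424, 50.5, 15, 0) dp [0.0, -0.0, 0.525] ang [0.0, 0.0, 0.0]
```

step_arm --targets '[{"dp":[0.18,0.24,0],"angular":[0,0,-0.014],"fingers":0.5},{"dp":[0.36,0.48,0],"angular":[0,0,-0.014],"fingers":0.5},{"dp":[0.54,0.72,0],"angular":[0,0,-0.014],"fingers":0.5},{"dp":[0.724,0.968,0.025],"angular":[0,0,-0.014],"fingers":0.5},{"dp":[0.724,0.968,0.025],"angular":[0,0,-0.014],"fingers":0.5},{"dp":[0.724,0.968,0.025],"angular":[0,0,-0.014],"fingers":0.5},{"dp":[0.724,0.968,0.025],"angular":[0,0,-0.014],"fingers":0.5},{"dp":[0.724,0.968,0.025],"angular":[0,0,-0.014],"fingers":0.5}]'

```text
time: 30.6
tool_pos: [591.0, -98.0, 109.6]
tcp_rot: [180.0, -0.1, 2.6]
ft_force: [-0.7, -0.5, 0.4]
finger_gap: 42.4
grip_force: 0.0
```

step_arm --targets '[{"dp":[0,0,0.15],"angular":[0,0,0],"fingers":0.5},{"dp":[0,0,0.3],"angular":[0,0,0],"fingers":0.5},{"dp":[0,0,0.4],"angular":[0,0,0],"fingers":0.5},{"dp":[0,0,0.455],"angular":[0,0,0],"fingers":0.5},{"dp":[0,0,0.455],"angular":[0,0,0],"fingers":0.5},{"dp":[0,0,0.455],"angular":[0,0,0],"fingers":1},{"dp":[0,0,0.455],"angular":[0,0,0],"fingers":1},{"dp":[0,0,0.455],"angular":[0,0,0],"fingers":1}]'

```text
time: 31.6
tool_pos: [592.3, -99.4, 19.5]
tcp_rot: [180.0, -0.1, 2.5]
ft_force: [-1.0, -0.5, 7.2]
finger_gap: 18.1
grip_force: 78.5
```

step_arm --targets '[{"dp":[0,0,-0.01],"angular":[0,0,0],"fingers":1},{"dp":[-0.04,0,-0.015],"angular":[0,0,0],"fingers":1},{"dp":[-0.1,0,-0.015],"angular":[0,0,0],"fingers":1},{"dp":[-0.2,0,-0.015],"angular":[0,0,0],"fingers":1},{"dp":[-0.2,0,-0.1],"angular":[0,0,0],"fingers":1},{"dp":[-0.2,0,-0.3],"angular":[0,0,0],"fingers":1},{"dp":[-0.2,0,-0.5],"angular":[0,0,0],"fingers":1},{"dp":[-0.2,0,-0.5],"angular":[0,0,0],"fingers":1}]'

```text
time: 32.6
tool_pos: [553.1, -101.6, 121.7]
tcp_rot: [179.9, -0.4, 2.5]
ft_force: [-0.1, 0.3, -4.3]
finger_gap: 18.1
grip_force: 79.7
```

step_arm --targets '[{"dp":[-0.2,-0.26,0],"angular":[0,0,0.014],"fingers":1},{"dp":[-0.4,-0.52,0],"angular":[0,0,0.014],"fingers":1},{"dp":[-0.6,-0.785,0],"angular":[0,0,0.014],"fingers":1},{"dp":[-0.6,-0.785,0.05],"angular":[0,0,0.014],"fingers":1},{"dp":[-0.6,-0.785,0.18],"angular":[0,0,0.014],"fingers":1},{"dp":[-0.6,-0.785,0.33],"angular":[0,0,0.014],"fingers":1},{"dp":[-0.6,-0.785,0.44],"angular":[0,0,0.014],"fingers":1},{"dp":[-0.6,-0.785,0.51],"angular":[0,0,0.014],"fingers":1}]'

```text
time: 33.6
tool_pos: [422.4, 50.3, 13.3]
tcp_rot: [180.0, 0.2, -0.0]
ft_force: [-0.7, 0.2, -2.6]
finger_gap: 18.0
grip_force: 79.9
```

step_arm --targets '[{"dp":[0,0,0.01],"angular":[0,0,0],"fingers":1},{"dp":[0,0,0.015],"angular":[0,0,0],"fingers":1},{"dp":[0,0,0.015],"angular":[0,0,0],"fingers":0.68},{"dp":[0,0,0.015],"angular":[0,0,0],"fingers":0.68},{"dp":[0,0,0.015],"angular":[0,0,0],"fingers":0.68},{"dp":[0,0,-0.1],"angular":[0,0,0],"fingers":0.68},{"dp":[0,0,-0.3],"angular":[0,0,0],"fingers":0.6},{"dp":[0,0,-0.6],"angular":[0,0,0],"fingers":0.5}]'

```text
time: 34.6
tool_pos: [422.7, 50.7, 135.8]
tcp_rot: [180.0, 0.2, 0.0]
ft_force: [1.6, -0.5, 1.1]
finger_gap: 43.0
grip_force: 0.0
```

step_arm --targets '[{"dp":[0.3,0,-0.2],"angular":[0,0,0],"fingers":0.5},{"dp":[0.5,0,-0.4],"angular":[0,0,0],"fingers":0.5},{"dp":[0.75,0,-0.6],"angular":[0,0,0],"fingers":0.5},{"dp":[1,0,-0.6],"angular":[0,0,0],"fingers":0.5},{"dp":[1,0,-0.6],"angular":[0,0,0],"fingers":0.5},{"dp":[1,0,-0.6],"angular":[0,0,0],"fingers":0.5},{"dp":[1,0,-0.6],"angular":[0,0,0],"fingers":0.5},{"dp":[1,0,-0.6],"angular":[0,0,0],"fingers":0.5}]'

```text
time: 35.6
tool_pos: [623.7, 50.8, 257.0]
tcp_rot: [180.0, -0.1, 0.0]
ft_force: [-0.2, -0.4, -1.0]
finger_gap: 42.7
grip_force: 0.0
```

Run:
```python
from h import *
print(sense()['tool_pos'])
im={c:snapshot(c) for c in('scene','top')}
f=lambda i,x,y:cv2.resize(i[y:y+160,x:x+213],(400,300),interpolation=cv2.INTER_CUBIC)
cv2.imwrite('pics/n5.png',np.vstack([np.hstack([f(im['scene'],120,150),f(im['top'],150,180)]),np.hstack([f(im['scene'],200,180),f(im['top'],230,180)])]))
for c in im:
    for m in mask(c,'new_bolt_body',(327,264) if c=='top' else (309,274))[:1]:
        P=wpts(c,m['pixels'],19);print(c,m['conf'],m['at'],axis(P),len(P))
    for m in pinpoint(c,'new_bolt')[:2]: print(m['at'],at_z(c,m['at'],19),m['conf'])
```

```text
[623.70971407  50.82779346 256.99151441]
scene 0.94 [306.9, 275.5] (array([ 442.30586836, -176.34488868]), np.float64(84.59750951108522), array([ 8.47291083, 26.78949195])) 575
[315.4, 276.7] [ 440.77674655 -193.7897449    19.        ] 0.79
top 0.56 [325.2, 267.5] (array([ 442.02340342, -176.34795114]), np.float64(86.0466559383719), array([ 7.809821  , 26.32981443])) 454
[331.0, 264.6] [ 444.72716588 -186.10106416   19.        ] 0.72
```

View pics/n5.png

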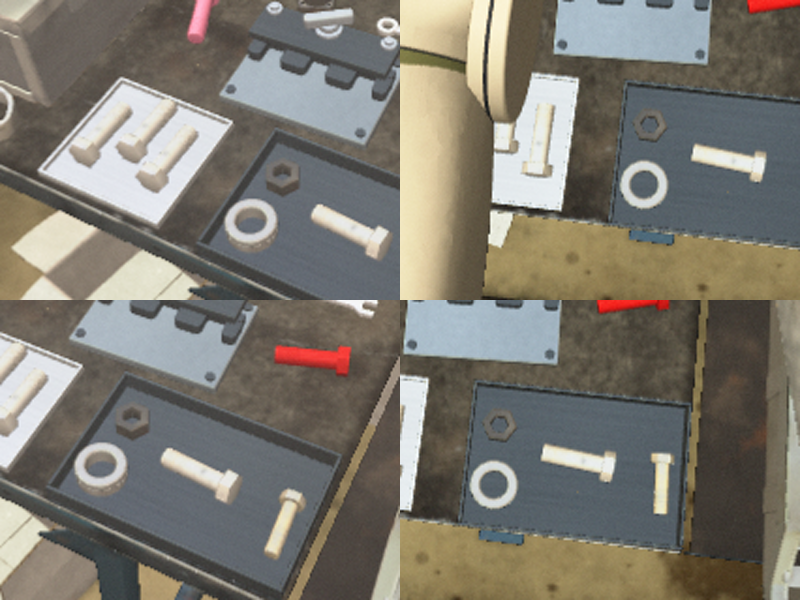

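All three finished bolts lie in the tray, with heads around scene pixels (165,232), (190,228) and (203,243). The new bolt is undisturbed at (326,265) in the top view.

Run:
```python
from h import *
h=at_z('top',(344.5,267.9),20);e=at_z('top',(305,261.5),16);print(h,e,h+(e-h)*33/87,np.degrees(np.arctan2(*(e-h)[1::-1])))
plan([(500,-100,200,45),(442,-184,90,85.3),(442,-184,10,85.3)])
```

```text
[ 441.04018636 -216.25059235   20.        ] [ 444.82329903 -128.43936099   16.        ] [ 442.47516013 -182.9428839    18.48275862] 87.53308968592748
(500, -100, 200, 45) dp [-0.621, 0.754, 0.281] ang [0.0001, -0.0001, -0.2499]
(442, -184, 90, 85.3) dp [-0.502, 0.092, 0.55] ang [-0.0, 0.0, -0.2239]
(442, -184, 10, 85.3) dp [0.0, -0.0, 0.4] ang [0.0, 0.0, 0.0]
```

step_arm --targets '[{"dp":[-0.2,0.24,0.1],"angular":[0,0,-0.05],"fingers":0.5},{"dp":[-0.4,0.48,0.2],"angular":[0,0,-0.1],"fingers":0.5},{"dp":[-0.62,0.754,0.281],"angular":[0,0,-0.15],"fingers":0.5},{"dp":[-0.62,0.754,0.281],"angular":[0,0,-0.2],"fingers":0.5},{"dp":[-0.62,0.754,0.281],"angular":[0,0,-0.25],"fingers":0.5},{"dp":[-0.62,0.754,0.281],"angular":[0,0,-0.25],"fingers":0.5},{"dp":[-0.62,0.754,0.281],"angular":[0,0,-0.25],"fingers":0.5},{"dp":[-0.62,0.754,0.281],"angular":[0,0,-0.25],"fingers":0.5}]'

```text
time: 36.9
tool_pos: [500.5, -99.8, 199.7]
tcp_rot: [180.0, -0.0, 44.9]
ft_force: [-0.2, 0.2, 0.4]
finger_gap: 42.5
grip_force: 0.0
```

step_arm --targets '[{"dp":[-0.2,0.04,0.1],"angular":[0,0,-0.05],"fingers":0.5},{"dp":[-0.4,0.08,0.25],"angular":[0,0,-0.1],"fingers":0.5},{"dp":[-0.5,0.092,0.4],"angular":[0,0,-0.15],"fingers":0.5},{"dp":[-0.5,0.092,0.55],"angular":[0,0,-0.2],"fingers":0.5},{"dp":[-0.5,0.092,0.55],"angular":[0,0,-0.226],"fingers":0.5},{"dp":[-0.5,0.092,0.55],"angular":[0,0,-0.226],"fingers":0.5},{"dp":[-0.5,0.092,0.55],"angular":[0,0,-0.226],"fingers":0.5},{"dp":[-0.5,0.092,0.55],"angular":[0,0,-0.226],"fingers":0.5}]'

```text
time: 37.9
tool_pos: [443.1, -183.9, 90.3]
tcp_rot: [179.9, 0.0, 85.6]
ft_force: [0.5, 0.4, 0.1]
finger_gap: 42.6
grip_force: 0.0
```

Run:
```python
from h import *
s=sense();print(s['tool_pos'],s['tcp_rot'])
im={c:snapshot(c) for c in('scene','top')}
f=lambda i,x,y:cv2.resize(i[y:y+120,x:x+120],(400,400),interpolation=cv2.INTER_CUBIC)
cv2.imwrite('pics/n6.png',np.hstack([f(im['scene'],250,210),f(im['top'],270,205)]))
for c in im:
    for m in pinpoint(c,'new_bolt')[:2]: print(m['at'],at_z(c,m['at'],19),m['conf'])
    for m in mask(c,'new_bolt_body',(327,264) if c=='top' else (309,274))[:1]: print(m['at'],len(np.nonzero(m['pixels'])[0]))
```

```text
[ 443.14157482 -183.89366466   90.27248192] [1.79944495e+02 2.64754519e-02 8.56324321e+01]
[310.7, 275.0] [ 440.13869458 -183.95938939   19.        ] 0.92
[194.3, 229.7] [430.3399616   83.93422373  19.        ] 0.25
[309.0, 274.2] 531
[223.6, 258.7] [428.73686915  51.3999851   19.        ] 0.56
[329.4, 265.1] [ 443.19964366 -182.70270945   19.        ] 0.46
[312.7, 262.4] 177
```

View pics/n6.png

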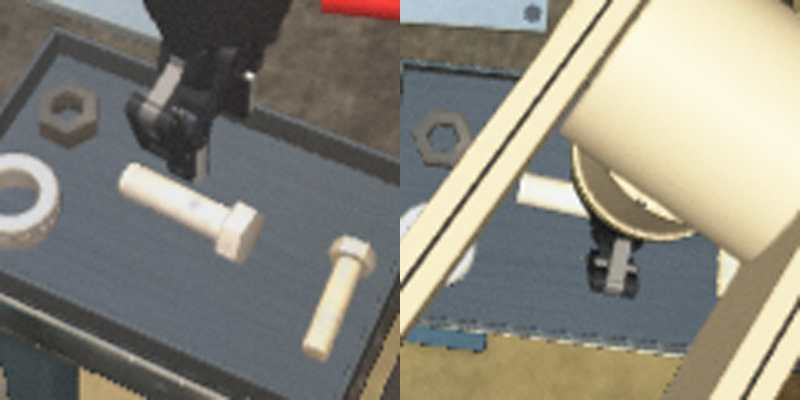

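The bolt is still at scene (310,275), right under the open gripper, and both cameras put its point at about (442,-183). Descending to grip.

step_arm --targets '[{"dp":[0,0,0.12],"angular":[0,0,0],"fingers":0.5},{"dp":[0,0,0.24],"angular":[0,0,0],"fingers":0.5},{"dp":[0,0,0.34],"angular":[0,0,0],"fingers":0.5},{"dp":[0,0,0.4],"angular":[0,0,0],"fingers":0.5},{"dp":[0,0,0.4],"angular":[0,0,0],"fingers":0.5},{"dp":[0,0,0.4],"angular":[0,0,0],"fingers":1},{"dp":[0,0,0.4],"angular":[0,0,0],"fingers":1},{"dp":[0,0,0.4],"angular":[0,0,0],"fingers":1}]'

```text
time: 39.2
tool_pos: [443.7, -184.3, 10.9]
tcp_rot: [179.9, 0.1, 85.7]
ft_force: [0.1, 1.0, 5.4]
finger_gap: 18.0
grip_force: 78.4
```

step_arm --targets '[{"dp":[0,0,0],"angular":[0,0,0],"fingers":1},{"dp":[0,0,-0.05],"angular":[0,0,0],"fingers":1},{"dp":[0,0,-0.15],"angular":[0,0,0],"fingers":1},{"dp":[0,0,-0.3],"angular":[0,0,0],"fingers":1},{"dp":[0,0,-0.5],"angular":[0,0,0],"fingers":1},{"dp":[0,0,-0.6],"angular":[0,0,0],"fingers":1},{"dp":[0,0,-0.6],"angular":[0,0,0],"fingers":1},{"dp":[0,0,-0.6],"angular":[0,0,0],"fingers":1}]'

```text
time: 40.2
tool_pos: [441.8, -183.3, 128.4]
tcp_rot: [-179.9, -0.0, 85.7]
ft_force: [0.2, -0.5, -3.7]
finger_gap: 18.0
grip_force: 78.9
```

Run:
```python
from h import *
s=sense();print(s['tool_pos'],s['tcp_rot'],s['finger_gap'])
# slot_2 local frame, offset -45 -> x -116
plan([(490,-110,130,45),(545.1,-41.3,110,2.6),(545.1,-41.3,24,2.6),(590.1,-39.2,24,2.6)])
```

```text
[ 441.77625495 -183.3285863   128.4049113 ] [-1.79894301e+02 -4.64454319e-02  8.56906358e+01] 18.038369123534626
(490, -110, 130, 45) dp [0.384, 0.213, -0.008] ang [-0.0007, -0.0, 0.2261]
(545.1, -41.3, 110, 2.6) dp [0.438, -0.048, 0.1] ang [-0.0, -0.0, 0.2356]
(545.1, -41.3, 24, 2.6) dp [0.0, -0.0, 0.43] ang [0.0, 0.0, 0.0]
(590.1, -39.2, 24, 2.6) dp [0.225, -0.0, -0.0] ang [0.0, 0.0, 0.0]
```

step_arm --targets '[{"dp":[0.1,0.05,0],"angular":[0,0,0.05],"fingers":1},{"dp":[0.2,0.1,0],"angular":[0,0,0.1],"fingers":1},{"dp":[0.3,0.16,0],"angular":[0,0,0.15],"fingers":1},{"dp":[0.384,0.213,0],"angular":[0,0,0.2],"fingers":1},{"dp":[0.384,0.213,0],"angular":[0,0,0.226],"fingers":1},{"dp":[0.384,0.213,0],"angular":[0,0,0.226],"fingers":1},{"dp":[0.384,0.213,0],"angular":[0,0,0.226],"fingers":1},{"dp":[0.384,0.213,0],"angular":[0,0,0.226],"fingers":1}]'

```text
time: 41.2
tool_pos: [490.5, -110.6, 129.3]
tcp_rot: [-180.0, 0.0, 45.0]
ft_force: [0.6, -0.7, -4.3]
finger_gap: 18.0
grip_force: 78.8
```

step_arm --targets '[{"dp":[0.1,-0.01,0],"angular":[0,0,0.05],"fingers":1},{"dp":[0.2,-0.02,0],"angular":[0,0,0.1],"fingers":1},{"dp":[0.3,-0.04,0.05],"angular":[0,0,0.15],"fingers":1},{"dp":[0.438,-0.048,0.1],"angular":[0,0,0.2],"fingers":1},{"dp":[0.438,-0.048,0.1],"angular":[0,0,0.2356],"fingers":1},{"dp":[0.438,-0.048,0.1],"angular":[0,0,0.2356],"fingers":1},{"dp":[0.438,-0.048,0.1],"angular":[0,0,0.2356],"fingers":1},{"dp":[0.438,-0.048,0.1],"angular":[0,0,0.2356],"fingers":1}]'

```text
time: 42.2
tool_pos: [546.0, -42.0, 109.9]
tcp_rot: [180.0, -0.0, 2.7]
ft_force: [-0.2, 0.7, -3.7]
finger_gap: 17.9
grip_force: 78.8
```

Run:
```python
from h import *
s=sense();print(s['tool_pos'],s['tcp_rot'],s['finger_gap'])
plan([(545.1,-41.3,24,2.6),(590.1,-39.2,24,2.6)])
im={c:snapshot(c) for c in('scene','top')}
f=lambda i,x,y:cv2.resize(i[y:y+120,x:x+120],(400,400),interpolation=cv2.INTER_CUBIC)
cv2.imwrite('pics/n7.png',np.hstack([f(im['scene'],225,120),f(im['top'],220,130)]))
```

```text
[546.02207872 -42.02867847 109.91949067] [ 1.79994903e+02 -2.14292465e-02  2.65920500e+00] 17.934477646335026
(545.1, -41.3, 24, 2.6) dp [-0.005, -0.004, 0.43] ang [0.0, -0.0001, 0.0003]
(590.1, -39.2, 24, 2.6) dp [0.225, -0.0, -0.0] ang [0.0, 0.0, 0.0]
```

View pics/n7.png

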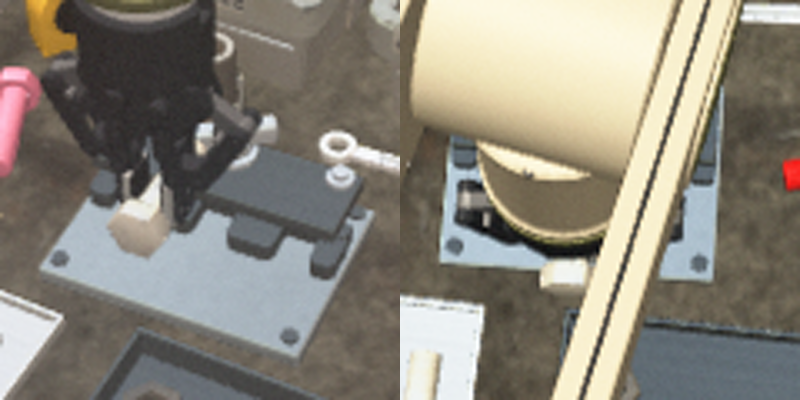

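The bolt is held, head outward, at scene (267,187), level and lined up with the middle slot. I'll lower it and insert it.

step_arm --targets '[{"dp":[0,0,0.12],"angular":[0,0,0],"fingers":1},{"dp":[0,0,0.24],"angular":[0,0,0],"fingers":1},{"dp":[0,0,0.34],"angular":[0,0,0],"fingers":1},{"dp":[0,0,0.4],"angular":[0,0,0],"fingers":1},{"dp":[0,0,0.43],"angular":[0,0,0],"fingers":1},{"dp":[0,0,0.43],"angular":[0,0,0],"fingers":1},{"dp":[0,0,0.43],"angular":[0,0,0],"fingers":1},{"dp":[0,0,0.43],"angular":[0,0,0],"fingers":1}]'

```text
time: 43.3
tool_pos: [550.1, -42.1, 28.6]
tcp_rot: [179.9, -0.5, 2.6]
ft_force: [-2.5, 1.8, 19.5]
finger_gap: 18.3
grip_force: 83.6
```

step_arm --targets '[{"dp":[0.03,0,0],"angular":[0,0,0],"fingers":1},{"dp":[0.06,0,0],"angular":[0,0,0],"fingers":1},{"dp":[0.09,0,0],"angular":[0,0,0],"fingers":1},{"dp":[0.12,0,0],"angular":[0,0,0],"fingers":1},{"dp":[0.15,0,0],"angular":[0,0,0],"fingers":1},{"dp":[0.17,0,0],"angular":[0,0,0],"fingers":1},{"dp":[0.185,0,0],"angular":[0,0,0],"fingers":1},{"dp":[0.2,0,0],"angular":[0,0,0],"fingers":1}]'

```text
time: 44.3
tool_pos: [586.9, -40.2, 25.4]
tcp_rot: [180.0, -0.1, 2.6]
ft_force: [-6.3, -0.4, 9.5]
finger_gap: 18.2
grip_force: 81.3
```

step_arm --targets '[{"dp":[0.005,0,0],"angular":[0,0,0],"fingers":1},{"dp":[0.01,0,0],"angular":[0,0,0],"fingers":1},{"dp":[0.015,0,0],"angular":[0,0,0],"fingers":1},{"dp":[0.02,0,0],"angular":[0,0,0],"fingers":1},{"dp":[0.025,0,0],"angular":[0,0,0],"fingers":1},{"dp":[0.025,0,0],"angular":[0,0,0],"fingers":1},{"dp":[0.025,0,0],"angular":[0,0,0],"fingers":1},{"dp":[0.025,0,0],"angular":[0,0,0],"fingers":1}]'

```text
time: 45.3
tool_pos: [590.6, -40.0, 25.0]
tcp_rot: [180.0, 0.1, 2.6]
ft_force: [-10.9, -0.9, 12.6]
finger_gap: 18.0
grip_force: 81.7
```

Run:
```python
from h import *
s=sense();print(s['tool_pos'],s['tcp_rot'],s['finger_gap'],s['ft_force'])
im={c:snapshot(c) for c in('scene','top')}
F=np.array([661,-36]);a=np.radians(2.6);Rf=np.array([[np.cos(a),-np.sin(a)],[np.sin(a),np.cos(a)]])
for c in im:
    for m in pinpoint(c,'new_bolt')[:4]: print(c,round(m['conf'],2),m['at'],((at_z(c,m['at'],29)[:2]-F)@Rf).round(1))
f=lambda i,x,y:cv2.resize(i[y:y+100,x:x+100],(400,400),interpolation=cv2.INTER_CUBIC)
cv2.imwrite('pics/n8.png',np.hstack([f(im['scene'],235,140),f(im['top'],225,140)]))
```

```text
[590.57013498 -40.01448767  25.02079975] [1.79979435e+02 7.04981988e-02 2.61834353e+00] 17.957029584050193 [-10.94224037  -0.89740687  12.61981078]
scene 0.8 [280.7, 193.0] [-63.6   4.6]
top 0.74 [274.9, 188.0] [-60.8  -3. ]
top 0.43 [276.7, 190.5] [-66.3  -7.5]
```

View pics/n8.png

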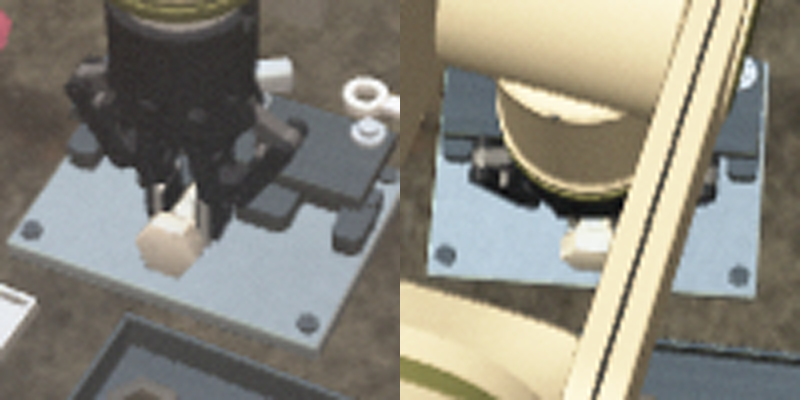

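step_arm --targets '[{"dp":[0.005,0,0],"angular":[0,0,0],"fingers":1},{"dp":[0.01,0,0],"angular":[0,0,0],"fingers":1},{"dp":[0.015,0,0],"angular":[0,0,0],"fingers":1},{"dp":[0.02,0,0],"angular":[0,0,0],"fingers":1},{"dp":[0.02,0,0],"angular":[0,0,0],"fingers":1},{"dp":[0.02,0,0],"angular":[0,0,0],"fingers":1},{"dp":[0.02,0,0],"angular":[0,0,0],"fingers":1},{"dp":[0.02,0,0],"angular":[0,0,0],"fingers":1}]'

```text
time: 46.5
tool_pos: [591.0, -39.2, 22.9]
tcp_rot: [-179.9, 0.5, 2.6]
ft_force: [-20.6, -0.1, 11.9]
finger_gap: 17.9
grip_force: 82.3
```

step_arm --targets '[{"dp":[-0.015,0,0],"angular":[0,0,0],"fingers":0.6},{"dp":[-0.02,0,0],"angular":[0,0,0],"fingers":0.5},{"dp":[-0.02,0,0],"angular":[0,0,0],"fingers":0.5},{"dp":[-0.02,0,-0.15],"angular":[0,0,0],"fingers":0.5},{"dp":[-0.02,0,-0.4],"angular":[0,0,0],"fingers":0.5},{"dp":[-0.02,0,-0.7],"angular":[0,0,0],"fingers":0.5},{"dp":[-0.02,0,-1],"angular":[0,0,0],"fingers":0.5},{"dp":[-0.02,0,-1],"angular":[0,0,0],"fingers":0.5}]'

```text
time: 47.5
tool_pos: [594.9, -40.1, 231.5]
tcp_rot: [179.9, -0.7, 2.6]
ft_force: [0.0, -0.5, -0.1]
finger_gap: 42.4
grip_force: 0.0
```

step_arm --targets '[{"dp":[-0.2,-0.25,-0.1],"angular":[0,0,0],"fingers":0.5},{"dp":[-0.4,-0.5,-0.1],"angular":[0,0,0],"fingers":0.5},{"dp":[-0.66,-0.75,-0.1],"angular":[0,0,0],"fingers":0.5},{"dp":[-0.66,-0.75,-0.1],"angular":[0,0,0],"fingers":0.5},{"dp":[-0.66,-0.75,-0.1],"angular":[0,0,0],"fingers":0.5},{"dp":[-0.66,-0.75,-0.1],"angular":[0,0,0],"fingers":0.5},{"dp":[-0.66,-0.75,-0.1],"angular":[0,0,0],"fingers":0.5},{"dp":[-0.66,-0.75,-0.1],"angular":[0,0,0],"fingers":0.5}]'

```text
time: 48.5
tool_pos: [452.8, 103.6, 243.5]
tcp_rot: [180.0, 0.0, 2.5]
ft_force: [-0.5, 0.1, -0.3]
finger_gap: 42.6
grip_force: 0.0
```

Run:
```python
from h import *
im={c:snapshot(c) for c in('scene','top')}
F=np.array([661,-36]);a=np.radians(2.6);Rf=np.array([[np.cos(a),-np.sin(a)],[np.sin(a),np.cos(a)]])
print(sense()['tool_pos'],sense()['tcp_rot'])
for c in im:
    for m in pinpoint(c,'new_bolt')[:3]: print(c,round(m['conf'],2),m['at'],((at_z(c,m['at'],29)[:2]-F)@Rf).round(1))
    for m in mask(c,'new_bolt',(272,196) if c=='top' else (282,199))[:1]:
        P=wpts(c,m['pixels'],29); ce,an,sd=axis(P)
        print(c,round(m['conf'],2),np.round(m['at']),len(P),'fix',((ce-F)@Rf).round(1),an.round(1))
f=lambda i,x,y:cv2.resize(i[y:y+100,x:x+100],(400,400),interpolation=cv2.INTER_CUBIC)
cv2.imwrite('pics/n9.png',np.hstack([f(im['scene'],235,130),f(im['top'],225,125)]))
plan([(540,40,235,2.6),(661,-36,140,122.0),(661,-36,71,122.0)])
```

```text
[452.59540804 103.76984637 243.520828  ] [1.79995760e+02 2.36616780e-02 2.55363175e+00]
scene 0.69 [284.4, 197.9] [-73.5  -9.1]
scene 0.95 [282. 196.] 329 fix [-72.7  -0.4] 1.7
top 0.91 [273.3, 191.1] [-68.3   0. ]
top 0.57 [280.8, 282.7] [-271.3  -32.6]
top 0.6 [275. 192.] 319 fix [-74.5  -0.4] 2.7
(540, 40, 235, 2.6) dp [0.423, 0.34, 0.043] ang [0.0, 0.0, -0.0]
(661, -36, 140, 122.0) dp [0.587, 0.407, 0.475] ang [-0.0, 0.0, -0.6633]
(661, -36, 71, 122.0) dp [0.0, -0.0, 0.345] ang [0.0, 0.0, 0.0]
```

View pics/n9.png

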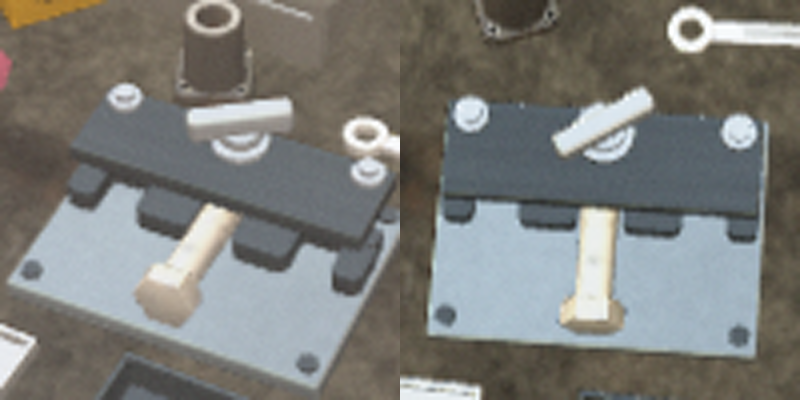

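The new bolt is seated in the middle slot, head outward, in the same place the finished one was. The cross bar stands at about -54°. I'll screw the nut back now.

Run:
```python
from h import *
plan([(600,10,240,-20),(661,-36,140,-53.5),(661,-36,70,-53.5)])
```

```text
(600, 10, 240, -20) dp [0.716, 0.504, 0.018] ang [0.0, 0.0, 0.1255]
(661, -36, 140, -53.5) dp [0.365, 0.112, 0.5] ang [-0.0, -0.0, 0.1861]
(661, -36, 70, -53.5) dp [0.0, -0.0, 0.35] ang [0.0, 0.0, 0.0]
```

step_arm --targets '[{"dp":[0.24,0.17,0],"angular":[0,0,0.05],"fingers":0.5},{"dp":[0.48,0.34,0],"angular":[0,0,0.1],"fingers":0.5},{"dp":[0.716,0.504,0.018],"angular":[0,0,0.1255],"fingers":0.5},{"dp":[0.716,0.504,0.018],"angular":[0,0,0.1255],"fingers":0.5},{"dp":[0.716,0.504,0.018],"angular":[0,0,0.1255],"fingers":0.5},{"dp":[0.716,0.504,0.018],"angular":[0,0,0.1255],"fingers":0.5},{"dp":[0.716,0.504,0.018],"angular":[0,0,0.1255],"fingers":0.5},{"dp":[0.716,0.504,0.018],"angular":[0,0,0.1255],"fingers":0.5}]'

```text
time: 49.8
tool_pos: [599.8, 10.5, 241.0]
tcp_rot: [-180.0, -0.1, -19.9]
ft_force: [-0.1, -0.1, -0.3]
finger_gap: 42.9
grip_force: 0.0
```

step_arm --targets '[{"dp":[0.2,0.06,0.1],"angular":[0,0,0.05],"fingers":0.5},{"dp":[0.365,0.112,0.3],"angular":[0,0,0.1],"fingers":0.5},{"dp":[0.365,0.112,0.5],"angular":[0,0,0.15],"fingers":0.5},{"dp":[0.365,0.112,0.5],"angular":[0,0,0.186],"fingers":0.5},{"dp":[0.365,0.112,0.5],"angular":[0,0,0.186],"fingers":0.5},{"dp":[0.365,0.112,0.5],"angular":[0,0,0.186],"fingers":0.5},{"dp":[0.365,0.112,0.5],"angular":[0,0,0.186],"fingers":0.5},{"dp":[0.365,0.112,0.5],"angular":[0,0,0.186],"fingers":0.5}]'

```text
time: 50.8
tool_pos: [661.2, -35.9, 140.8]
tcp_rot: [-180.0, -0.0, -53.4]
ft_force: [-0.1, 0.6, 0.2]
finger_gap: 42.3
grip_force: 0.0
```

step_arm --targets '[{"dp":[0,0,0.12],"angular":[0,0,0],"fingers":0.5},{"dp":[0,0,0.24],"angular":[0,0,0],"fingers":0.5},{"dp":[0,0,0.345],"angular":[0,0,0],"fingers":0.5},{"dp":[0,0,0.345],"angular":[0,0,0],"fingers":0.5},{"dp":[0,0,0.345],"angular":[0,0,0],"fingers":1},{"dp":[0,0,0.345],"angular":[0,0,0],"fingers":1},{"dp":[0,0,0.345],"angular":[0,0,0],"fingers":1},{"dp":[0,0,0.345],"angular":[0,0,0],"fingers":1}]'

```text
time: 51.8
tool_pos: [661.7, -36.3, 72.9]
tcp_rot: [-179.9, -0.1, -53.5]
ft_force: [-2.5, -0.3, 6.6]
finger_gap: 11.5
grip_force: 79.2
```

step_arm --targets '[{"dp":[0,0,0.001],"angular":[0,0,-0.055],"fingers":1},{"dp":[0,0,0.002],"angular":[0,0,-0.11],"fingers":1},{"dp":[0,0,0.003],"angular":[0,0,-0.165],"fingers":1},{"dp":[0,0,0.004],"angular":[0,0,-0.22],"fingers":1},{"dp":[0,0,0.005],"angular":[0,0,-0.275],"fingers":1},{"dp":[0,0,0.007],"angular":[0,0,-0.33],"fingers":1},{"dp":[0,0,0.008],"angular":[0,0,-0.385],"fingers":1},{"dp":[0,0,0.009],"angular":[0,0,-0.44],"fingers":1}]'

```text
time: 52.8
tool_pos: [661.8, -35.6, 71.1]
tcp_rot: [180.0, -0.1, 26.1]
ft_force: [-3.1, 1.0, 6.4]
finger_gap: 12.0
grip_force: 79.2
```

step_arm --targets '[{"dp":[0,0,0.001],"angular":[0,0,-0.055],"fingers":1},{"dp":[0,0,0.002],"angular":[0,0,-0.11],"fingers":1},{"dp":[0,0,0.003],"angular":[0,0,-0.165],"fingers":1},{"dp":[0,0,0.004],"angular":[0,0,-0.22],"fingers":1},{"dp":[0,0,0.005],"angular":[0,0,-0.275],"fingers":1},{"dp":[0,0,0.007],"angular":[0,0,-0.33],"fingers":1},{"dp":[0,0,0.008],"angular":[0,0,-0.385],"fingers":1},{"dp":[0,0,0.009],"angular":[0,0,-0.44],"fingers":1}]'

```text
time: 53.8
tool_pos: [661.1, -35.3, 69.4]
tcp_rot: [180.0, -0.0, 105.3]
ft_force: [-7.6, 3.1, 9.5]
finger_gap: 11.8
grip_force: 79.6
```

step_arm --targets '[{"dp":[0,0,0.001],"angular":[0,0,-0.055],"fingers":1},{"dp":[0,0,0.002],"angular":[0,0,-0.11],"fingers":1},{"dp":[0,0,0.003],"angular":[0,0,-0.165],"fingers":1},{"dp":[0,0,0.004],"angular":[0,0,-0.22],"fingers":1},{"dp":[0,0,0.005],"angular":[0,0,-0.275],"fingers":1},{"dp":[0,0,0.007],"angular":[0,0,-0.33],"fingers":1},{"dp":[0,0,0.008],"angular":[0,0,-0.385],"fingers":1},{"dp":[0,0,0.009],"angular":[0,0,-0.44],"fingers":1}]'

```text
time: 54.8
tool_pos: [660.8, -36.0, 67.6]
tcp_rot: [-180.0, -0.0, -175.5]
ft_force: [-8.9, 0.2, 9.7]
finger_gap: 11.7
grip_force: 79.8
```

step_arm --targets '[{"dp":[0,0,0.001],"angular":[0,0,-0.05],"fingers":1},{"dp":[0,0,0.002],"angular":[0,0,-0.1],"fingers":1},{"dp":[0,0,0.003],"angular":[0,0,-0.15],"fingers":1},{"dp":[0,0,0.003],"angular":[0,0,-0.15],"fingers":1},{"dp":[0,0,0.003],"angular":[0,0,-0.15],"fingers":1},{"dp":[0,0,0.003],"angular":[0,0,-0.15],"fingers":1},{"dp":[0,0,0.003],"angular":[0,0,-0.15],"fingers":1},{"dp":[0,0,0.003],"angular":[0,0,-0.15],"fingers":1}]'

```text
time: 55.8
tool_pos: [660.9, -36.2, 67.0]
tcp_rot: [-180.0, -0.0, -148.9]
ft_force: [-8.1, -0.3, 9.6]
finger_gap: 12.0
grip_force: 79.7
```

step_arm --targets '[{"dp":[0,0,0],"angular":[0,0,0],"fingers":0.5},{"dp":[0,0,0],"angular":[0,0,0],"fingers":0.5},{"dp":[0,0,0],"angular":[0,0,0],"fingers":0.5},{"dp":[0,0,-0.1],"angular":[0,0,0],"fingers":0.5},{"dp":[0,0,-0.18],"angular":[0,0,0],"fingers":0.5},{"dp":[0,0,-0.18],"angular":[0,0,0.06],"fingers":0.5},{"dp":[0,0,-0.18],"angular":[0,0,0.12],"fingers":0.5},{"dp":[0,0,-0.18],"angular":[0,0,0.16],"fingers":0.5}]'

```text
time: 56.8
tool_pos: [661.8, -36.1, 103.2]
tcp_rot: [-180.0, 0.1, -178.0]
ft_force: [0.2, 0.3, -0.4]
finger_gap: 42.5
grip_force: 0.0
```

step_arm --targets '[{"dp":[0,0,0],"angular":[0,0,0.1],"fingers":0.5},{"dp":[0,0,0],"angular":[0,0,0.2],"fingers":0.5},{"dp":[0,0,0],"angular":[0,0,0.3],"fingers":0.5},{"dp":[0,0,0],"angular":[0,0,0.42],"fingers":0.5},{"dp":[0,0,0],"angular":[0,0,0.42],"fingers":0.5},{"dp":[0,0,0],"angular":[0,0,0.42],"fingers":0.5},{"dp":[0,0,0],"angular":[0,0,0.42],"fingers":0.5},{"dp":[0,0,0],"angular":[0,0,0.42],"fingers":0.5}]'

```text
time: 57.8
tool_pos: [661.7, -36.1, 102.8]
tcp_rot: [179.9, 0.0, 106.8]
ft_force: [0.6, 0.2, -0.5]
finger_gap: 42.5
grip_force: 0.0
```

step_arm --targets '[{"dp":[0,0,0],"angular":[0,0,0.1],"fingers":0.5},{"dp":[0,0,0],"angular":[0,0,0.2],"fingers":0.5},{"dp":[0,0,0],"angular":[0,0,0.3],"fingers":0.5},{"dp":[0,0,0],"angular":[0,0,0.42],"fingers":0.5},{"dp":[0,0,0],"angular":[0,0,0.42],"fingers":0.5},{"dp":[0,0,0],"angular":[0,0,0.42],"fingers":0.5},{"dp":[0,0,0],"angular":[0,0,0.42],"fingers":0.5},{"dp":[0,0,0],"angular":[0,0,0.42],"fingers":0.5}]'

```text
time: 58.8
tool_pos: [661.3, -36.0, 102.0]
tcp_rot: [180.0, -0.0, 31.4]
ft_force: [0.0, 0.9, -0.5]
finger_gap: 42.9
grip_force: 0.0
```

step_arm --targets '[{"dp":[0,0,0.05],"angular":[0,0,0],"fingers":0.5},{"dp":[0,0,0.12],"angular":[0,0,0],"fingers":0.5},{"dp":[0,0,0.18],"angular":[0,0,0],"fingers":0.5},{"dp":[0,0,0.18],"angular":[0,0,0],"fingers":0.5},{"dp":[0,0,0.18],"angular":[0,0,0],"fingers":1},{"dp":[0,0,0.18],"angular":[0,0,0],"fingers":1},{"dp":[0,0,0.18],"angular":[0,0,0],"fingers":1},{"dp":[0,0,0.18],"angular":[0,0,0],"fingers":1}]'

```text
time: 59.8
tool_pos: [661.3, -35.9, 66.0]
tcp_rot: [180.0, -0.0, 31.1]
ft_force: [-2.0, 1.2, 5.2]
finger_gap: 12.0
grip_force: 79.5
```

```bash
python3 -c "
from h import *
s=sense();print(s['tool_pos'],s['tcp_rot'],s['joint_pos'][5],s['wrist_torque'],s['finger_gap'])"
```

```text
[661.29881413 -35.90792469  65.95209073] [ 1.79969308e+02 -4.77987675e-02  3.11415405e+01] 51.31135143750622 [0.16313616 0.42808595 0.06193887] 12.004485700892298
```

step_arm --targets '[{"dp":[0,0,0.001],"angular":[0,0,-0.055],"fingers":1},{"dp":[0,0,0.002],"angular":[0,0,-0.11],"fingers":1},{"dp":[0,0,0.003],"angular":[0,0,-0.165],"fingers":1},{"dp":[0,0,0.004],"angular":[0,0,-0.22],"fingers":1},{"dp":[0,0,0.005],"angular":[0,0,-0.275],"fingers":1},{"dp":[0,0,0.007],"angular":[0,0,-0.33],"fingers":1},{"dp":[0,0,0.008],"angular":[0,0,-0.385],"fingers":1},{"dp":[0,0,0.009],"angular":[0,0,-0.44],"fingers":1}]'

```text
time: 60.8
tool_pos: [661.3, -35.9, 64.2]
tcp_rot: [179.9, 0.0, 110.7]
ft_force: [-2.2, 1.6, 6.3]
finger_gap: 11.6
grip_force: 79.7
```

step_arm --targets '[{"dp":[0,0,0.001],"angular":[0,0,-0.055],"fingers":1},{"dp":[0,0,0.002],"angular":[0,0,-0.11],"fingers":1},{"dp":[0,0,0.003],"angular":[0,0,-0.165],"fingers":1},{"dp":[0,0,0.004],"angular":[0,0,-0.22],"fingers":1},{"dp":[0,0,0.005],"angular":[0,0,-0.275],"fingers":1},{"dp":[0,0,0.007],"angular":[0,0,-0.33],"fingers":1},{"dp":[0,0,0.008],"angular":[0,0,-0.385],"fingers":1},{"dp":[0,0,0.009],"angular":[0,0,-0.44],"fingers":1}]'

```text
time: 61.8
tool_pos: [661.3, -35.9, 62.4]
tcp_rot: [-180.0, 0.1, -170.1]
ft_force: [-2.5, 2.0, 6.7]
finger_gap: 11.9
grip_force: 79.7
```

step_arm --targets '[{"dp":[0,0,0.001],"angular":[0,0,-0.05],"fingers":1},{"dp":[0,0,0.002],"angular":[0,0,-0.1],"fingers":1},{"dp":[0,0,0.003],"angular":[0,0,-0.15],"fingers":1},{"dp":[0,0,0.004],"angular":[0,0,-0.2],"fingers":1},{"dp":[0,0,0.004],"angular":[0,0,-0.22],"fingers":1},{"dp":[0,0,0.004],"angular":[0,0,-0.22],"fingers":1},{"dp":[0,0,0.004],"angular":[0,0,-0.22],"fingers":1},{"dp":[0,0,0.004],"angular":[0,0,-0.22],"fingers":1}]'

```text
time: 62.8
tool_pos: [661.3, -35.9, 61.6]
tcp_rot: [-180.0, 0.0, -130.9]
ft_force: [-2.8, 0.4, 6.5]
finger_gap: 11.4
grip_force: 79.7
```

```bash
python3 -c "
from h import *
s=sense();print(s['tool_pos'],s['tcp_rot'],s['joint_pos'][5],s['wrist_torque'],s['finger_gap'])"
```

```text
[661.26735911 -35.89853158  61.57062793] [-1.79961205e+02  3.48881320e-02 -1.30858963e+02] -146.68943023145536 [0.22981219 0.49656361 0.07432966] 11.426920430581205
```

step_arm --targets '[{"dp":[0,0,0],"angular":[0,0,0],"fingers":0.5},{"dp":[0,0,0],"angular":[0,0,0],"fingers":0.5},{"dp":[0,0,0],"angular":[0,0,0],"fingers":0.5},{"dp":[0,0,-0.1],"angular":[0,0,0],"fingers":0.5},{"dp":[0,0,-0.18],"angular":[0,0,0],"fingers":0.5},{"dp":[0,0,-0.18],"angular":[0,0,0.06],"fingers":0.5},{"dp":[0,0,-0.18],"angular":[0,0,0.12],"fingers":0.5},{"dp":[0,0,-0.18],"angular":[0,0,0.16],"fingers":0.5}]'

```text
time: 63.8
tool_pos: [661.8, -36.1, 98.8]
tcp_rot: [-179.9, 0.1, -160.0]
ft_force: [0.4, -1.3, 0.4]
finger_gap: 42.0
grip_force: 0.0
```

step_arm --targets '[{"dp":[0,0,0],"angular":[0,0,0.1],"fingers":0.5},{"dp":[0,0,0],"angular":[0,0,0.2],"fingers":0.5},{"dp":[0,0,0],"angular":[0,0,0.3],"fingers":0.5},{"dp":[0,0,0],"angular":[0,0,0.42],"fingers":0.5},{"dp":[0,0,0],"angular":[0,0,0.42],"fingers":0.5},{"dp":[0,0,0],"angular":[0,0,0.42],"fingers":0.5},{"dp":[0,0,0],"angular":[0,0,0.42],"fingers":0.5},{"dp":[0,0,0],"angular":[0,0,0.42],"fingers":0.5}]'

```text
time: 64.8
tool_pos: [661.7, -36.1, 98.5]
tcp_rot: [179.9, 0.1, 124.8]
ft_force: [-0.4, 0.0, -0.7]
finger_gap: 42.5
grip_force: 0.0
```

step_arm --targets '[{"dp":[0,0,0],"angular":[0,0,0.1],"fingers":0.5},{"dp":[0,0,0],"angular":[0,0,0.2],"fingers":0.5},{"dp":[0,0,0],"angular":[0,0,0.3],"fingers":0.5},{"dp":[0,0,0],"angular":[0,0,0.42],"fingers":0.5},{"dp":[0,0,0],"angular":[0,0,0.42],"fingers":0.5},{"dp":[0,0,0],"angular":[0,0,0.42],"fingers":0.5},{"dp":[0,0,0],"angular":[0,0,0.42],"fingers":0.5},{"dp":[0,0,0],"angular":[0,0,0.42],"fingers":0.5}]'

```text
time: 65.8
tool_pos: [661.3, -36.0, 97.6]
tcp_rot: [179.9, -0.0, 49.4]
ft_force: [-0.4, 0.3, -0.2]
finger_gap: 42.6
grip_force: 0.0
```

step_arm --targets '[{"dp":[0,0,0.05],"angular":[0,0,0],"fingers":0.5},{"dp":[0,0,0.12],"angular":[0,0,0],"fingers":0.5},{"dp":[0,0,0.175],"angular":[0,0,0],"fingers":0.5},{"dp":[0,0,0.175],"angular":[0,0,0],"fingers":0.5},{"dp":[0,0,0.175],"angular":[0,0,0],"fingers":1},{"dp":[0,0,0.175],"angular":[0,0,0],"fingers":1},{"dp":[0,0,0.175],"angular":[0,0,0],"fingers":1},{"dp":[0,0,0.175],"angular":[0,0,0],"fingers":1}]'

```text
time: 66.8
tool_pos: [661.2, -35.9, 62.5]
tcp_rot: [180.0, -0.0, 49.1]
ft_force: [-2.6, 0.5, 6.5]
finger_gap: 11.6
grip_force: 79.4
```

step_arm --targets '[{"dp":[0,0,0.001],"angular":[0,0,-0.05],"fingers":1},{"dp":[0,0,0.002],"angular":[0,0,-0.1],"fingers":1},{"dp":[0,0,0.003],"angular":[0,0,-0.15],"fingers":1},{"dp":[0,0,0.003],"angular":[0,0,-0.16],"fingers":1},{"dp":[0,0,0.003],"angular":[0,0,-0.16],"fingers":1},{"dp":[0,0,0.003],"angular":[0,0,-0.16],"fingers":1},{"dp":[0,0,0.003],"angular":[0,0,-0.16],"fingers":1},{"dp":[0,0,0.003],"angular":[0,0,-0.16],"fingers":1}]'

```text
time: 67.8
tool_pos: [661.3, -35.9, 62.0]
tcp_rot: [179.9, -0.0, 77.9]
ft_force: [-2.6, 1.0, 5.3]
finger_gap: 11.6
grip_force: 79.4
```

```bash
python3 -c "
from h import *
s=sense();print(s['tool_pos'],s['tcp_rot'],s['joint_pos'][5],s['wrist_torque'],s['finger_gap'],s['ft_force'])"
```

```text
[661.32260261 -35.94421119  61.95346291] [ 1.79942705e+02 -1.11278124e-02  7.79372117e+01] 4.512199688550913 [0.18921939 0.42030891 0.05915026] 11.592243116509794 [-2.61986422  0.96086997  5.33843537]
```

step_arm --targets '[{"dp":[0,0,0],"angular":[0,0,0],"fingers":0.5},{"dp":[0,0,0],"angular":[0,0,0],"fingers":0.5},{"dp":[0,0,0],"angular":[0,0,0],"fingers":0.5},{"dp":[0,0,-0.15],"angular":[0,0,0],"fingers":0.5},{"dp":[0,0,-0.4],"angular":[0,0,0],"fingers":0.5},{"dp":[0,0,-0.7],"angular":[0,0,0],"fingers":0.5},{"dp":[0,0,-1],"angular":[0,0,0],"fingers":0.5},{"dp":[0,0,-1],"angular":[0,0,0],"fingers":0.5}]'

```text
time: 68.8
tool_pos: [664.2, -36.4, 269.4]
tcp_rot: [179.3, -0.1, 77.9]
ft_force: [0.7, -0.0, 0.0]
finger_gap: 42.7
grip_force: 0.0
```

```bash
python3 -c "
from h import *
plan([(560,110,262,77.9)])"
```

```text
(560, 110, 262, 77.9) dp [0.607, -0.663, 0.029] ang [0.004, -0.0003, 0.0002]
```

step_arm --targets '[{"dp":[0.2,-0.22,0],"angular":[0,0,0],"fingers":0.5},{"dp":[0.4,-0.44,0],"angular":[0,0,0],"fingers":0.5},{"dp":[0.6,-0.66,0],"angular":[0,0,0],"fingers":0.5},{"dp":[0.6,-0.66,0],"angular":[0,0,0],"fingers":0.5},{"dp":[0.6,-0.66,0],"angular":[0,0,0],"fingers":0.5},{"dp":[0.6,-0.66,0],"angular":[0,0,0],"fingers":0.5},{"dp":[0.6,-0.66,0],"angular":[0,0,0],"fingers":0.5},{"dp":[0.6,-0.66,0],"angular":[0,0,0],"fingers":0.5}]'

```text
time: 69.8
tool_pos: [557.2, 108.3, 260.9]
tcp_rot: [-180.0, 0.0, 77.9]
ft_force: [-0.2, 0.8, -0.5]
finger_gap: 42.5
grip_force: 0.0
```

Run:
```python
from h import *
im={c:snapshot(c) for c in('scene','top')}
F=np.array([661,-36]);a=np.radians(2.6);Rf=np.array([[np.cos(a),-np.sin(a)],[np.sin(a),np.cos(a)]])
for c in im:
    for m in mask(c,'new_bolt',(272,196) if c=='top' else (282,199))[:1]:
        P=wpts(c,m['pixels'],29); ce,an,sd=axis(P)
        print(c,round(m['conf'],2),np.round(m['at']),len(P),'fix',((ce-F)@Rf).round(1),an.round(1))
f=lambda i,x,y,w,h:cv2.resize(i[y:y+h,x:x+w],(400,400*h//w),interpolation=cv2.INTER_CUBIC)
A=np.hstack([f(im['scene'],230,120,120,90),f(im['top'],215,120,120,90)]);B=np.hstack([f(im['scene'],120,180,280,200),f(im['top'],150,170,280,200)])
cv2.imwrite('pics/n10.png',np.vstack([A,B]))
```

```text
scene 0.58 [279. 198.] 349 fix [-78.   -0.6] 3.1
top 0.65 [273. 194.] 328 fix [-77.5  -0.3] 2.9
```

View pics/n10.png

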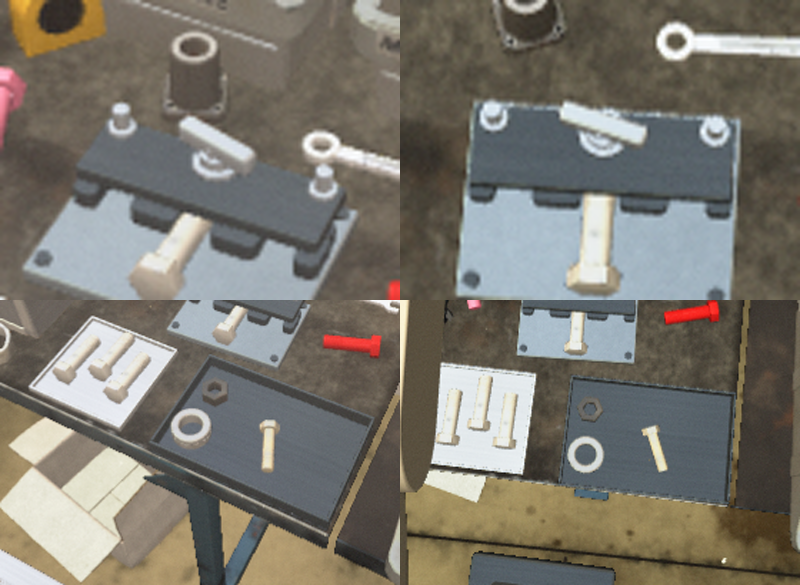

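The new bolt's head is at top pixel (273,207), matching where the finished middle bolt's head was. The bar is down, three bolts lie in the tray, and the small bolt, ring and nut are in the crate (the small bolt has been knocked but is still inside). One quick numeric check of the seat, then hand in.

Run:
```python
from h import *
for c,(x,y,w,h) in (('top',(260,192,26,20)),('scene',(262,190,26,24))):
    a=cv2.imread(f'pics/{c}0.png');b=snapshot(c)
    S=6;up=lambda i:cv2.resize(i,None,fx=S,fy=S,interpolation=cv2.INTER_CUBIC)
    T=up(a[y:y+h,x:x+w]);r=cv2.matchTemplate(up(b[y-8:y+h+8,x-8:x+w+8]),T,cv2.TM_CCOEFF_NORMED)
    _,v,_,p=cv2.minMaxLoc(r);print(c,v,(np.array(p)/S-8).round(2))
```

```text
top 0.9747666716575623 [0.17 0.  ]
scene 0.9898905158042908 [0.33 0.17]
```

The head is within 0.4 px (under 1 mm) of where the home bolt's head was.

```bash
python3 -c "
from h import *
print(hand_in())"
```

```text
the job is handed in; nothing more can be done
None
```

I handed the job in with all steps done; no verdict came back. The three finished bolts are in the tray, the other parts are still in the crate, and the new bolt is seated in the middle slot. By dead reckoning the nut stands at about -1.2 rad, but I couldn't measure the bar's clamping force directly.

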